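# Lay the square to the pattern block

## Task

Clear the two wooden offcuts off the pattern board and its front edge and put them into the low black tray. Lay the square so that its thick stock stands on the bench flush along the board's front edge and its blade reaches over the board between the two patterns, with the blade's long side flush against the face of the rectangular block that looks at the round pattern. Let go of everything and leave all the other things on the bench where they are.

Things in the scene. Friction and masses are not known exactly. Their poses are not given: they have to be found in the camera images.
- board: fixed plywood pattern board lying on the bench, 190 (x) x 290 (y) x 18 mm high, origin at the centre of its underside; its front edge is the long edge towards the robot, the face at x = -95 mm; its yaw varies
- block: fixed rectangular wooden pattern on the board, 100 (x) x 60 (y) x 45 mm high, origin at the centre of its underside on the board's top; its axes are parallel to the board's; it stands to the left or to the right of the round pattern
- round: fixed wooden cylinder on the board, 60 mm diameter, 45 mm high, origin at the centre of its underside; the clear gap between it and the block is 88 to 120 mm
- stock_mid (a point): centre of the stock of the loose square (about 0.5 kg): an aluminium bar 36 (x) x 110 (y) x 44 mm high, flat on the bench. A steel blade juts from the middle of its +x face. x points along the blade away from the stock, z up. Above the blade the stock can be gripped across its 36 mm, also when it lies at the board
- stock_l (a point): point of the square on the stock's +x face (the face to lay against the board's edge): 18, 50, -13 mm from point stock_mid in its axes
- stock_r (a point): point of the square on the stock's +x face: 18, -50, -13 mm from point stock_mid in its axes
- blade_mid (a point): point of the square on the centre line of its blade, 130, 0, 0 mm from point stock_mid in its axes; the blade, 150 (x) x 36 (y) x 4 mm, covers x = 18 to 168 mm and y = -18 to 18 mm from stock_mid, 20 to 24 mm above the stock's underside, so with the stock on the bench it passes level 2 mm above the board's top
- long_offcut_mid (a point): centre of the loose long wooden offcut, 30 (x) x 130 (y) x 40 mm high, about 90 g, lying on the bench in front of the board's front edge where the stock has to go
- short_offcut_mid (a point): centre of the loose short wooden offcut, 90 (x) x 28 (y) x 40 mm high, about 60 g, lying on top of the board between the two patterns
- tray: fixed low open black tray, 220 (x) x 170 (y) x 30 mm high outside, walls and floor 5 mm, origin at the centre of its underside; to the robot's left or right, the square on the other side
- cup_a: bystander: clear plastic cup, 60 mm diameter, 95 mm high, origin at the centre of its underside
- cup_b: bystander: clear plastic cup, 60 mm diameter, 95 mm high, origin at the centre of its underside
- tub: bystander: yellow screw-top tub, 60 mm diameter, 100 mm high, origin at the centre of its underside
- can: bystander: metal can, 66 mm diameter, 120 mm high, origin at the centre of its underside
- flask: bystander: white plastic bottle, 60 mm diameter, 150 mm high, origin at the centre of its underside

How it is judged:
By the outcome, as a careful person would: the job done as asked, in the order asked, and still so for the second after the job is handed in, with the robot touching nothing.
It also fails if it takes over 72 s, if anything falls off the work surface, if the arm or the gripper's body presses on something with over 40 N, if the wrist force passes 120 N, or if a joint passes its speed limit or range.

## Robot

A 6-joint arm with a two-finger parallel gripper is mounted at the origin on the work surface. World frame = base frame: x ahead of the robot, y to its left, z up, the work surface at z = 0. Lengths are in m, angles in rad, forces in N, time in s.
With the tool pointing down it reaches from about 0.35 to 0.85 m from the base axis. Payload 8.1 kg.
Tool frame: the origin (TCP) lies at the very end of the fingers, on their centre line; the grasp point (between the pads) lies 19 mm behind it (robot.pinch_z is the z of the grasp point in the tool frame, in m); z points along the fingers, y is the direction in which the jaws open and shut (so a half turn about z gives the same grasp; the last joint's range is limited). The gripper opens to 93 mm and grips with 3 to 60 N. Pads are 15 mm wide; open, the fingers measure 128 mm over their backs; the gripper's body (75 mm by 188 mm) begins 65 mm behind the grasp point.
Start: joints at [1.219, 0.13, 1.488, -0, 1.523, -0.085], TCP at [0.158, 0.579, 0.219] pointing down, gripper open.
Joint ranges: [-2.96, 2.96], [-0.89, 2.26], [0.02, 2.5], [-1.34, 4.48], [0, 2.73], [-2.66, 2.66]. Speed limits (rad/s): [2.39, 2.39, 2.79, 3.14, 3.14, 3.14].

## Interface

Orientations are given as a rotation vector (axis times angle).
In Python, from plant import robot gives the robot as it stands.
- The arm moves only by the tool drive_tool, never from a script. Its argument "steps" is a list of rows, each an object of numbers: "jaw": the opening, from 0 (shut) to 1 (fully open); "tx", "ty", "tz": the shift along the tool's x, y, z scaled (see below); "turn": the turn about the tool's z scaled (see below). A call has 1 to 12 rows; each row is the pose to reach, as a shift and turn from the pose commanded when the call began, along the tool's axes at that moment, turning the shorter way round; what a row does not reach only later rows make up. The controller multiplies each number of a shift by 0.3 m and each number of a turn by 180 degrees. A row lasts 1/10 s, in which the tool goes at most 50 mm and 8.59 degrees, less where a joint would pass 70% of its speed; a pose out of reach is approached as far as the arm can. A call with a number of a shift or a turn outside -1 to 1 is refused whole. A call with a gripper value outside its range is refused whole. The fingers move at their own pace and stop on an object; "force" is the grip in N (left out, the last holds). Time passes only in rows, so rows that repeat a pose let the fingers close. It gives the time, the measured TCP pose, the force and the opening at its end, in the units of the state.
- robot.read_state(): the state, without advancing time (a new reading comes with each control period).
- robot.read_camera(name): name is "side" or "top"; returns (picture, depth): 400x640x3 uint8, blue, green, red; 400x640 float32, m along the optical axis (not along the pixel's ray), 0 where there is no reading.
- robot.get_calibration(name): a dict with "fx", "fy", "cx", "cy" (pixels), "k1" (the pictures are not rectified: a ray, as slopes to the right and down, at radius r is drawn at 1 + k1 r^2 times it, then the intrinsics apply), "eye" and "attitude" of the camera in the world. Camera axes: x right, y down, z forward; pixel columns grow to the right and rows downward; lengths in m; the calibration is good to about 2 mm. A picture is of the moment at which its call begins. get_calibration takes no time and is no camera call.
- robot.close_job(): hands the job in, once; it reports no verdict.
The state is a dict: "t": time; "q": joint angles; "dq": joint speeds; "joint_torque": joint torques, N m; "tool_pos": TCP position; "orientation": TCP orientation; "force": force on the tool from outside, world axes, zero at the start; "wrist_torque": the same for the moment, N m; "opening": finger opening in m.
Only numpy, scipy, OpenCV 4.12 (cv2) and the standard library are available. Lean on these libraries where they do the work, as an engineer would, in place of code of your own. Each camera call takes 0.05 s, during which the arm holds its last target.

## Working session

There is one attempt and no reset: what is moved stays moved. The work goes in short steps, Python scripts to look and compute and a tool call to move; the robot and the scene stay as the last step left them, time stands still between calls to the robot, and variables do not carry over. Pictures are saved under pics/ and viewed, and the job is handed in when it is done.

Besides the shell and the picture viewer there is one more tool, called after "Call:" by a JSON object that holds its "name" and its "arguments", one argument or row to a line. drive_tool: Moves the arm, as the interface text tells. Its arguments: {"type":"object","properties":{"steps":{"type":"array"},"force":{"type":"number"}},"required":["steps"]}

```bash
ls; mkdir -p pics; python3 - <<'E'
from plant import robot
import cv2,numpy as np
s=robot.read_state()
for k in s: print(k,np.round(s[k],4))
print(robot.pinch_z)
for n in("side","top"):
    p,d=robot.read_camera(n); cv2.imwrite(f"pics/{n}0.png",p); np.savez(f"{n}0.npz",p=p,d=d); print(n,robot.get_calibration(n))
E
```

```text
pics
t 0.0
q [ 1.2186  0.1312  1.4893 -0.      1.523  -0.0854]
dq [ 0.0005  0.0005 -0.0005 -0.0013  0.0002 -0.0008]
joint_torque [ 1.90000e-03 -5.59845e+01 -4.91766e+01  7.73000e-02  3.49000e-02
 -1.00000e-04]
tool_pos [0.158  0.5783 0.2176]
orientation [-4.1770e-01 -3.1133e+00  2.8000e-03]
force [-0.3191  0.6196 -0.1813]
wrist_torque [-0.0251  0.0265 -0.0231]
opening 0.0929
-0.0188
side {'fx': 390.14901761694273, 'fy': 390.14901761694273, 'cx': 316.3672109759832, 'cy': 193.91478433448063, 'k1': -0.05221859904344542, 'eye': array([ 0.47908429, -0.72385174,  0.91264953]), 'attitude': array([-2.43916578,  0.1217009 , -0.05780423])}
top {'fx': 451.16325233388966, 'fy': 451.16325233388966, 'cx': 320.8857854646451, 'cy': 196.1996690918551, 'k1': -0.05613467840151285, 'eye': array([ 0.38202697, -0.00474236,  1.29772569]), 'attitude': array([-2.17757405,  2.14373023, -0.13423864])}
```

View pics/top0.png

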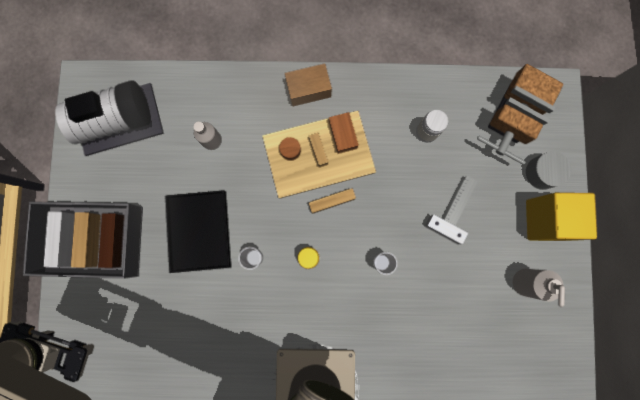

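View pics/side0.png

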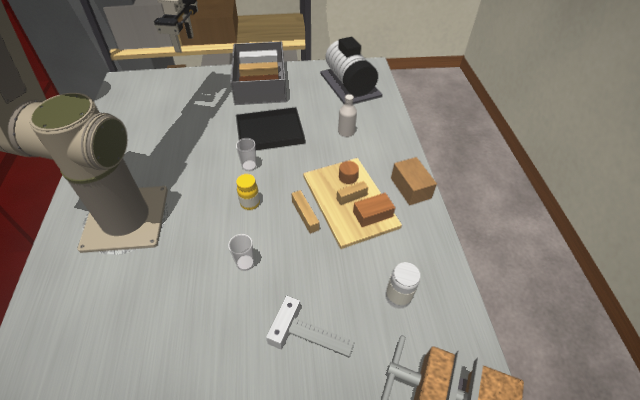

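The top view shows the tray on the left at about (198,231), with the round (290,148), short offcut (318,149), block (343,132), long offcut (332,200), and the square's stock at (447,229) with its blade towards (467,185). The side view shows the same things from the right. Next I'll get a metric 3D map and contours.

```bash
cat > h.py <<'E'
import numpy as np,cv2
from scipy.spatial.transform import Rotation as R
from plant import robot
def cal(n):
    c=robot.get_calibration(n); K=np.array([[c['fx'],0,c['cx']],[0,c['fy'],c['cy']],[0,0,1.]]); D=np.array([c['k1'],0,0,0.])
    return K,D,np.array(c['eye']),R.from_rotvec(c['attitude']).as_matrix()
def rays(n,px):
    K,D,e,A=cal(n); u=cv2.undistortPoints(np.asarray(px,float).reshape(-1,1,2),K,D,None).reshape(-1,2)
    return e,np.c_[u,np.ones(len(u))]@A.T
def plane(n,px,z):
    e,r=rays(n,px); return e+r*((z-e[2])/r[:,2])[:,None]
def cloud(n,d):
    h,w=d.shape; v,u=np.mgrid[:h,:w]; e,r=rays(n,np.c_[u.ravel(),v.ravel()])
    P=e+r*d.reshape(-1,1); P[d.ravel()==0]=np.nan; return P.reshape(h,w,3)
def proj(n,P):
    K,D,e,A=cal(n); rv=cv2.Rodrigues(A.T)[0]; return cv2.projectPoints(np.asarray(P,float).reshape(-1,1,3),rv,-A.T@e,K,D)[0].reshape(-1,2)
def load(f): z=np.load(f); return z['p'],z['d']
def tri(n1,p1,n2,p2):
    e1,r1=rays(n1,[p1]);e2,r2=rays(n2,[p2]);r1=r1[0];r2=r2[0]
    s=np.linalg.lstsq(np.c_[r1,-r2],e2-e1,rcond=None)[0]
    a=e1+s[0]*r1;b=e2+s[1]*r2;return (a+b)/2,np.linalg.norm(a-b)
E
python3 - <<'E'
from h import *
for n,pts in(("top",[(100,300-60),(300,225),(275,165),(290,148),(318,149),(343,130),(332,200),(447,229),(198,231),(460,195),(308,258),(435,118)]),("side",[(200,300),(330,200),(348,165),(352,190),(374,205),(305,210),(284,318),(270,128),(325,338)])):
    p,d=load(f"{n}0.npz"); C=cloud(n,d)
    for u,v in pts: print(n,(u,v),np.round(C[v,u],3),p[v,u])
    hsv=cv2.cvtColor(p,cv2.COLOR_BGR2HSV)
p,d=load("top0.npz"); cv2.imwrite("pics/tz1.png",cv2.resize(p[100:260,240:400],None,fx=3.7,fy=3.7,interpolation=cv2.INTER_CUBIC))
cv2.imwrite("pics/tz2.png",cv2.resize(p[160:260,400:500],None,fx=5,fy=5,interpolation=cv2.INTER_CUBIC))
p,d=load("side0.npz"); cv2.imwrite("pics/sz1.png",cv2.resize(p[140:260,280:420],None,fx=5,fy=5,interpolation=cv2.INTER_CUBIC))
E
```

```text
top (100, 240) [0.4   0.598 0.066] [36 46 69]
top (300, 225) [0.455 0.051 0.003] [140 143 143]
top (275, 165) [0.626 0.126 0.018] [117 172 204]
top (290, 148) [0.666 0.081 0.062] [ 54  88 143]
top (318, 149) [0.666 0.002 0.058] [ 90 140 176]
top (343, 130) [ 0.72  -0.067  0.065] [ 55  90 145]
top (332, 200) [ 0.525 -0.039  0.038] [ 89 141 177]
top (447, 229) [ 0.448 -0.361  0.044] [222 222 223]
top (198, 231) [0.432 0.341 0.011] [22 20 21]
top (460, 195) [ 0.546 -0.406  0.024] [150 152 152]
top (308, 258) [0.363 0.024 0.103] [ 71 206 221]
top (435, 118) [ 0.742 -0.313  0.121] [203 204 206]
side (200, 300) [ 0.241 -0.276 -0.002] [168 174 172]
side (330, 200) [ 0.603 -0.001  0.017] [141 212 238]
side (348, 165) [0.669 0.092 0.064] [ 72 117 176]
side (352, 190) [ 0.666 -0.004  0.058] [109 171 213]
side (374, 205) [ 0.717 -0.068  0.063] [ 72 117 179]
side (305, 210) [ 0.525 -0.049  0.04 ] [110 171 212]
side (284, 318) [ 0.45  -0.361  0.042] [228 230 230]
side (270, 128) [0.434 0.355 0.006] [44 44 44]
side (325, 338) [ 0.54  -0.41   0.024] [169 174 172]
```

```bash
python3 -c "
import cv2,numpy as np
" 
```

```text
(no output)
```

View pics/tz1.png

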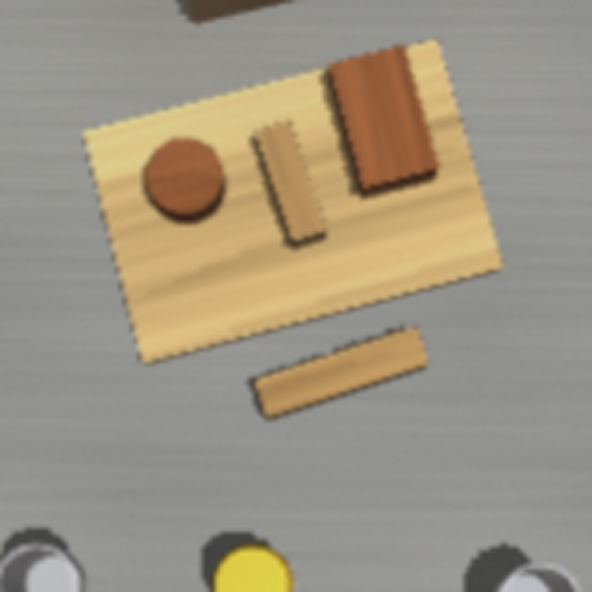

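View pics/sz1.png

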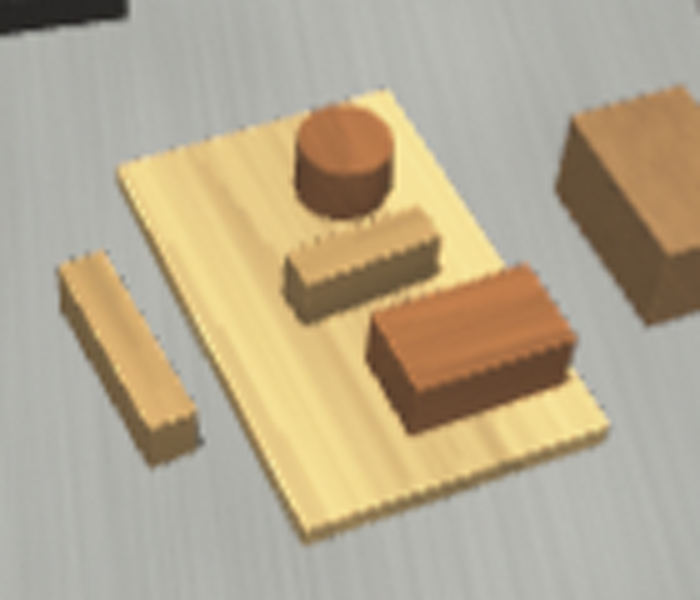

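View pics/tz2.png

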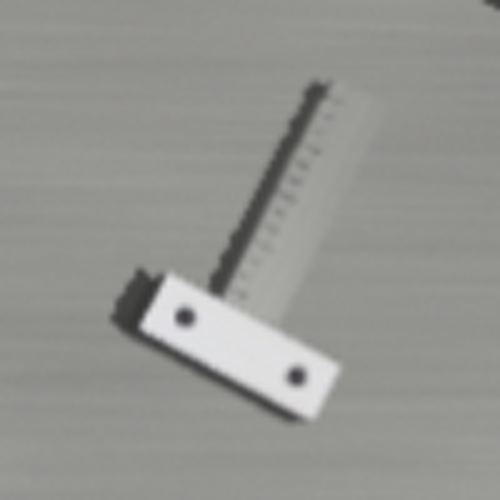

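```bash
cat > meas.py <<'E'
from h import *
def rect(n,p,d,box,h,tol=.005,col=None,lab=''):
    C=cloud(n,d); u0,v0,u1,v1=box
    m=np.zeros(d.shape,np.uint8); m[v0:v1,u0:u1]=(np.abs(C[v0:v1,u0:u1,2]-h)<tol)
    if col is not None: m&=col
    m=cv2.morphologyEx(m,cv2.MORPH_OPEN,np.ones((2,2),np.uint8))
    c=max(cv2.findContours(m,cv2.RETR_EXTERNAL,cv2.CHAIN_APPROX_NONE)[0],key=cv2.contourArea).reshape(-1,2)
    mm=np.zeros_like(m); cv2.fillPoly(mm,[c],1); mm=mm&m
    hz=np.nanmedian(C[mm>0][:,2])
    P=plane(n,c,hz)[:,:2]
    (cx,cy),(w,l),a=cv2.minAreaRect((P*1000).astype(np.float32))
    if w>l: w,l,a=l,w,a+90
    # a: direction of the short side; 
    # area centroid
    v,u=np.nonzero(mm); Q=plane(n,np.c_[u,v],hz)[:,:2].mean(0)*1000
    print(lab,n,'h %.1f'%(hz*1e3),'c %.1f %.1f'%(cx,cy),'centroid %.1f %.1f'%tuple(Q),'short %.1f long %.1f'%(w,l),'short-dir %.1f'%((a+90)%180-90))
    return mm
E
python3 - <<'E'
from meas import *
T=load("top0.npz");S=load("side0.npz")
for lab,h,bt,bs in(("long",.04,(300,180,365,220),(285,185,325,235)),("short",.058,(305,125,332,172),(330,175,370,205)),("block",.063,(325,105,365,157),(350,185,400,230)),("round",.063,(275,130,305,165),(335,155,362,185)),("stock",.044,(420,205,475,250),(260,290,305,350)),("blade",.024,(440,170,480,235),(285,310,360,360))):
    rect("top",*T,bt,h,lab=lab); rect("side",*S,bs,h,lab=lab)
for n,(p,d),b in(("top",T,(255,105,385,205)),("side",S,(295,150,410,255))):
    hsv=cv2.cvtColor(p,cv2.COLOR_BGR2HSV); col=((hsv[...,1]>80)).astype(np.uint8)
    m=np.zeros(d.shape,np.uint8);C=cloud(n,d);u0,v0,u1,v1=b
    # board top corners from fitted lines of all board-ish mask at z 18
    m=rect(n,p,d,b,.018,.006,col,lab='board')
for n,(p,d) in(("top",T),("side",S)):
    C=cloud(n,d); m=(p.max(2)<70)&(C[...,1]>.2)&(C[...,1]<.5)&(C[...,2]>-.01)&(C[...,2]<.05)&(C[...,0]>.25)&(C[...,0]<.6)
    m=cv2.morphologyEx(m.astype(np.uint8),cv2.MORPH_OPEN,np.ones((3,3)))
    c=max(cv2.findContours(m,0,1)[0],key=cv2.contourArea).reshape(-1,2); print('tray',n,cv2.minAreaRect((plane(n,c,.03)[:,:2]*1000).astype(np.float32)))
E
```

```text
long top h 40.9 c 520.7 -41.0 centroid 520.6 -41.4 short 29.4 long 128.7 short-dir 19.4
long side h 40.3 c 527.5 -42.6 centroid 528.3 -44.8 short 31.3 long 132.6 short-dir 19.4
short top h 59.5 c 663.1 -0.3 centroid 661.5 -0.3 short 28.4 long 91.3 short-dir -70.9
short side h 58.0 c 669.9 -2.4 centroid 670.2 -2.1 short 32.2 long 92.6 short-dir -70.3
block top h 64.3 c 713.5 -69.7 centroid 713.6 -70.2 short 60.5 long 100.9 short-dir -74.3
block side h 63.4 c 720.1 -71.7 centroid 719.6 -71.6 short 63.8 long 101.9 short-dir -74.2
round top h 63.8 c 666.0 80.6 centroid 665.5 80.5 short 55.9 long 57.2 short-dir -88.8
round side h 63.5 c 671.0 77.7 centroid 671.5 77.0 short 54.3 long 58.3 short-dir 84.6
stock top h 45.2 c 444.7 -363.5 centroid 444.7 -364.1 short 37.4 long 109.1 short-dir -26.9
stock side h 43.3 c 450.3 -364.4 centroid 449.5 -366.0 short 37.5 long 110.7 short-dir -28.5
blade top h 25.1 c 528.0 -410.0 centroid 527.0 -408.9 short 36.9 long 145.6 short-dir 62.6
blade side h 23.7 c 532.4 -406.6 centroid 534.5 -408.4 short 37.7 long 151.6 short-dir 62.3
board top h 19.5 c 657.9 -1.7 centroid 643.2 3.5 short 188.7 long 288.7 short-dir 16.1
board side h 18.6 c 664.3 -5.1 centroid 646.8 -25.4 short 189.9 long 290.5 short-dir 16.1
tray top ((432.47821044921875, 338.3262939453125), (219.09408569335938, 173.50875854492188), 6.013541221618652)
tray side ((433.90191650390625, 325.9862976074219), (215.89559936523438, 195.73614501953125), 6.039108753204346)
```

```bash
python3 - <<'E'
from h import *
p,d=load("side0.npz");C=cloud("side",d)
for z in (.005,.01,.02): print(z,np.round(plane("side",[(109,186),(167,188),(155,246),(79,251)],z)*1e3,1).tolist())
print(np.round(C[240,110]*1e3),np.round(C[195,155]*1e3))
p2,d2=load("top0.npz");C2=cloud("top",d2)
print(np.round(C2[352,283]*1e3),np.round(C2[352,350]*1e3)); print(np.round(plane("top",[(276,350),(354.5,348.5)],C2[352,283,2])*1e3,1))
cv2.imwrite("pics/base_s.png",cv2.resize(p[170:260,70:180],None,fx=6,fy=6)); cv2.imwrite("pics/base_t.png",cv2.resize(p2[330:400,260:370],None,fx=6,fy=6))
E
```

```text
0.005 [[-74.6, 129.6, 5.0], [109.5, 103.6, 5.0], [106.1, -108.0, 5.0], [-102.4, -105.8, 5.0]]
0.01 [[-71.6, 124.9, 10.0], [111.5, 99.1, 10.0], [108.2, -111.4, 10.0], [-99.2, -109.2, 10.0]]
0.02 [[-65.5, 115.5, 20.0], [115.6, 89.9, 20.0], [112.3, -118.2, 20.0], [-92.8, -116.0, 20.0]]
[-21. -81.  11.] [81. 70. 14.]
[102.  90.  14.] [104. -95.  11.]
[[ 106.7  109.8   14.5]
 [ 114.1 -107.6   14.5]]
```

View pics/base_s.png

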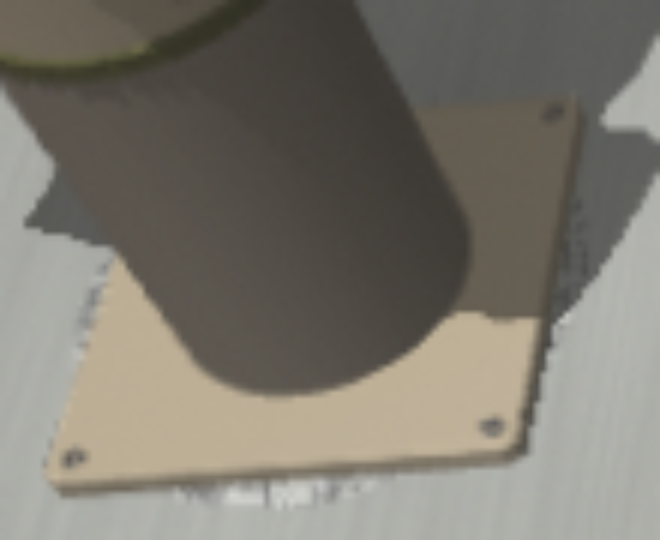

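View pics/base_t.png

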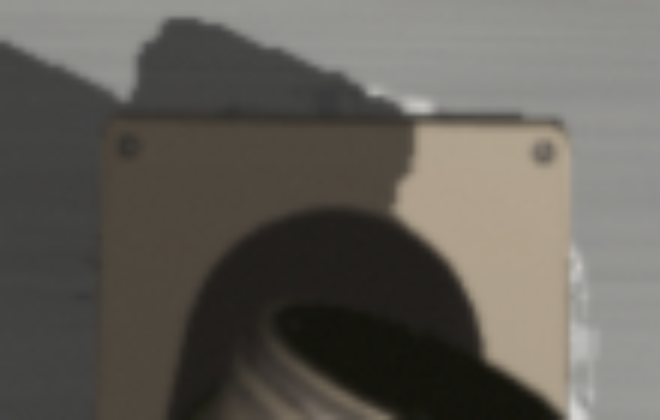

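```bash
python3 - <<'E'
from h import *
# account pixel center: resize by 6 -> u=(U+.5)/6-.5
f=lambda U,V,o:((U+.5)/6-.5+o[0],(V+.5)/6-.5+o[1])
s=[f(553,112,(70,170)),f(491,427,(70,170)),f(74,457,(70,170))]
t=[f(128,146,(260,330)),f(543,152,(260,330))]
for z in(.012,.015):
    print(np.round(plane("side",s,z)*1e3,1).tolist(),np.round(plane("top",t,z)*1e3,1).tolist())
print(tri("top",t[0],"side",s[0]),tri("top",t[1],"side",s[1]))
E
```

```text
[[96.3, 97.8, 12.0], [96.3, -94.5, 12.0], [-94.4, -93.9, 12.0]] [[95.8, 96.1, 12.0], [95.9, -95.7, 12.0]]
[[97.5, 95.0, 15.0], [97.6, -96.6, 15.0], [-92.5, -96.0, 15.0]] [[96.5, 95.9, 15.0], [96.6, -95.5, 15.0]]
(array([0.09661728, 0.09606073, 0.01383871]), np.float64(0.0008078026714972465)) (array([ 0.09659312, -0.09551284,  0.01342152]), np.float64(0.000661791431943649))
```

```bash
python3 - <<'E'
from h import *
f=lambda L,s,o:[((U+.5)/s-.5+o[0],(V+.5)/s-.5+o[1]) for U,V in L]
tb=f([(84,132),(437,41),(502,268),(145,362)],3.7,(240,100))
sb=f([(388,91),(608,430),(306,530),(118,170)],5,(280,140))
tb=[tb[0],tb[1],tb[2],tb[3]]
sb=[sb[0],sb[1],sb[2],sb[3]]
# top order: (x far,y left),(far,right),(near,right),(near,left); side: far-left,far-right,near-right,near-left
a=plane("top",tb,.018)*1e3;b=plane("side",sb,.018)*1e3
print(np.round(a,1).tolist());print(np.round(b,1).tolist()); print(a.mean(0),b.mean(0))
for i in range(4): print(tri("top",tb[i],"side",sb[i]))
bt=f([(328,66),(406,46),(436,170),(364,192)],3.7,(240,100)); bs=f([(527,267),(576,338),(416,388),(370,316)],5,(280,140))
for i in range(4): print(tri("top",bt[i],"side",bs[i]))
print((plane("top",bt,.063)).mean(0),plane("side",bs,.063).mean(0))
E
```

```text
[[713.0, 165.2, 18.0], [791.5, -112.1, 18.0], [609.8, -163.6, 18.0], [531.7, 112.2, 18.0]]
[[713.8, 165.6, 18.0], [791.6, -113.9, 18.0], [612.3, -162.8, 18.0], [532.9, 111.9, 18.0]]
[6.61499634e+02 4.26632344e-01 1.80000000e+01] [6.62644602e+02 2.09741156e-01 1.80000000e+01]
(array([0.71327462, 0.16510718, 0.0184463 ]), np.float64(0.0007989350918126002))
(array([ 0.79236194, -0.11228683,  0.01563278]), np.float64(0.00016226887227058763))
(array([ 0.6109279 , -0.16344572,  0.0187155 ]), np.float64(0.002488457520071619))
(array([0.53233392, 0.11228211, 0.01747586]), np.float64(0.0011213818511797632))
(array([ 0.75753434, -0.02527972,  0.05974816]), np.float64(0.0012482974431752014))
(array([ 0.77166536, -0.08436407,  0.06696906]), np.float64(0.0003692462181874936))
(array([ 0.67687083, -0.10788864,  0.06419663]), np.float64(0.001944321847705761))
(array([ 0.660217  , -0.05373397,  0.06129049]), np.float64(0.003111623202704348))
[ 0.71575562 -0.06786503  0.063     ] [ 0.717488  -0.0676969  0.063    ]
```

The depth map turns out to be shifted against the colour picture by about 1.3 px. Colour edges agree between the two views to within 1–2 mm, so I'll segment by colour and triangulate.

```bash
cat > seg.py <<'E'
from h import *
def face(n,p,seed,lo,up,box,lab=''):
    """connected patch of similar colour around seed inside box -> centroid px, contour"""
    u0,v0,u1,v1=box; k=4
    q=cv2.resize(p[v0:v1,u0:u1],None,fx=k,fy=k,interpolation=cv2.INTER_LINEAR)
    ref=np.median(p[seed[1]-1:seed[1]+2,seed[0]-1:seed[0]+2].reshape(-1,3),0)
    m=cv2.inRange(q,np.clip(ref-lo,0,255),np.clip(ref+up,0,255))
    m=cv2.morphologyEx(m,cv2.MORPH_OPEN,np.ones((5,5),np.uint8)); m=cv2.morphologyEx(m,cv2.MORPH_CLOSE,np.ones((9,9),np.uint8))
    cs=cv2.findContours(m,cv2.RETR_EXTERNAL,cv2.CHAIN_APPROX_NONE)[0]
    sp=(float((seed[0]-u0+.5)*k),float((seed[1]-v0+.5)*k))
    c=[x for x in cs if cv2.pointPolygonTest(x,sp,False)>=0]
    c=(c or [max(cs,key=cv2.contourArea)])[0].reshape(-1,2)
    return (c+.5)/k-.5+[u0,v0]
def rep(lab,n,c,z):
    P=plane(n,c,z)[:,:2]*1e3
    (cx,cy),(w,l),a=cv2.minAreaRect(P.astype(np.float32))
    if w>l: w,l,a=l,w,a+90
    M=cv2.moments(P.astype(np.float32)); g=(M['m10']/M['m00'],M['m01']/M['m00'])
    print('%-6s %-4s rect %.1f %.1f  centroid %.1f %.1f  %.1f x %.1f  shortdir %.1f'%(lab,n,cx,cy,*g,w,l,(a+90)%180-90))
    m=cv2.moments(c.astype(np.float32)); return np.array([m['m10']/m['m00'],m['m01']/m['m00']])
E
python3 - <<'E'
from seg import *
T=load("top0.npz")[0];S=load("side0.npz")[0]
t2=T.copy();s2=S.copy()
L=[("long",.04,(332,201),(305,211),40,40,(300,182,365,220),(285,185,325,235)),("short",.058,(318,149),(352,190),25,25,(305,125,332,172),(330,175,370,205)),("block",.063,(343,130),(374,207),30,45,(325,105,365,157),(350,185,400,230)),("round",.063,(290,148),(348,167),30,45,(275,130,305,165),(335,155,362,185)),("stock",.044,(450,230),(285,312),45,40,(420,205,475,250),(260,290,305,350))]
for lab,h,st,ss,lo,up,bt,bs in L:
    a=face("top",T,st,lo,up,bt);b=face("side",S,ss,lo,up,bs)
    ga=rep(lab,"top",a,h);gb=rep(lab,"side",b,h); P,e=tri("top",ga,"side",gb); print('   tri',np.round(P*1e3,1),'miss %.1f'%(e*1e3))
    cv2.polylines(t2,[np.round(a).astype(int)],True,(255,0,255));cv2.polylines(s2,[np.round(b).astype(int)],True,(255,0,255))
cv2.imwrite("pics/segT.png",cv2.resize(t2[100:260,240:500],None,fx=3,fy=3)); cv2.imwrite("pics/segS.png",cv2.resize(s2[140:360,250:420],None,fx=2.7,fy=2.7))
E
```

```text
long   top  rect 526.6 -39.8  centroid 525.4 -40.9  34.7 x 132.9  shortdir 18.3
long   side rect 525.3 -37.4  centroid 525.2 -37.6  31.4 x 131.1  shortdir 19.4
   tri [525.7 -40.7  40.3] miss 0.8
short  top  rect 657.7 2.1  centroid 658.1 -2.1  74.6 x 111.7  shortdir -89.3
short  side rect 655.7 -10.3  centroid 651.7 1.6  80.5 x 112.9  shortdir -86.8
   tri [653.3  -2.2  62.6] miss 6.7
block  top  rect 717.4 -68.0  centroid 718.2 -68.1  62.2 x 102.0  shortdir -73.1
block  side rect 716.6 -66.1  centroid 717.4 -66.3  61.1 x 102.0  shortdir -74.6
   tri [717.  -68.1  64.5] miss 1.0
round  top  rect 668.1 83.8  centroid 669.0 83.0  56.3 x 61.6  shortdir 43.5
round  side rect 668.9 82.8  centroid 668.9 82.7  55.2 x 59.1  shortdir 28.7
   tri [669.1  83.1  62.1] miss 0.1
stock  top  rect 448.4 -364.0  centroid 448.2 -363.8  36.5 x 109.3  shortdir -27.4
stock  side rect 447.6 -360.5  centroid 447.6 -361.0  37.4 x 112.1  shortdir -28.3
   tri [ 447.3 -363.6   45.1] miss 1.5
```

View pics/segT.png

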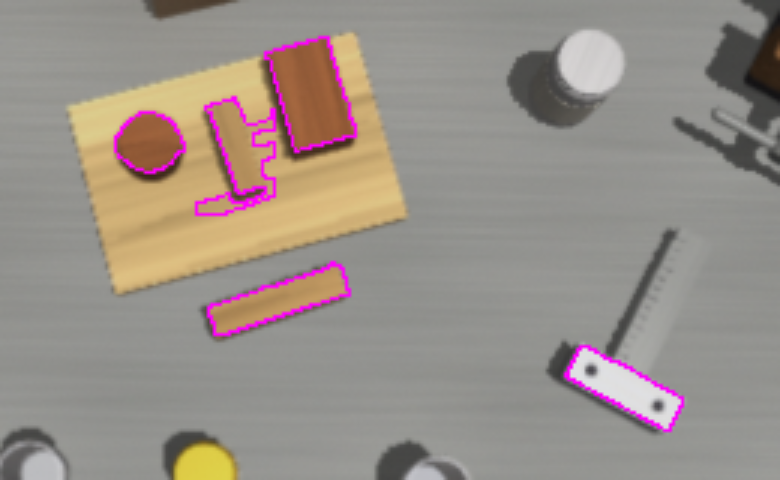

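View pics/segS.png

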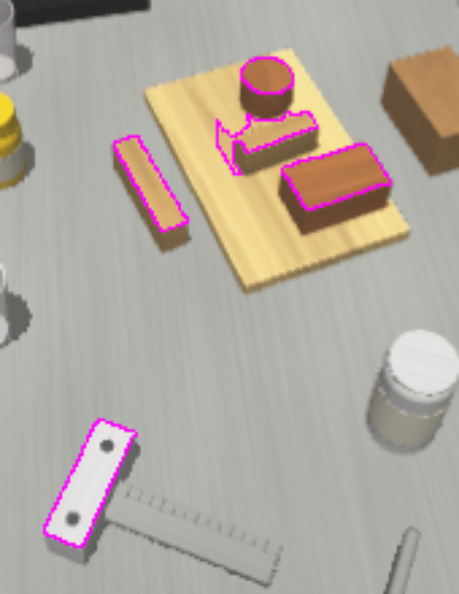

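```bash
cat > mv.py <<'E'
from h import *
def now():
    s=robot.read_state(); M=R.from_rotvec(s['orientation']).as_matrix(); return s,M
def go(x,y,z,jaw):
    s,M=now(); d=M.T@(np.array([x,y,z])-s['tool_pos'])/.3
    cur=np.degrees(np.arctan2(M[1,1],M[0,1])); t=-(((jaw-cur)+90)%180-90)/180
    print('t %.2f'%s['t'],'pos',np.round(s['tool_pos']*1e3,1),'jaw %.2f'%cur,'tilt',np.round(np.degrees(M[:2,2]),2),'open %.1f'%(s['opening']*1e3),'F',np.round(s['force'],1),'M',np.round(s['wrist_torque'],2),'q6 %.2f'%s['q'][5])
    print('   go tx %.4f ty %.4f tz %.4f turn %.4f'%(*d,t))
E
python3 - <<'E'
from mv import *
go(.5257,-.0408,.2,19.4)
from seg import *
T=load("top0.npz")[0];S=load("side0.npz")[0]
f=lambda L,s,o:[((U+.5)/s-.5+o[0],(V+.5)/s-.5+o[1]) for U,V in L]
t=f([(257,131),(290,121),(325,232),(293,241)],3.7,(240,100)); s=f([(412,207),(439,237),(308,285),(284,256)],5,(280,140))
for a,b in zip(t,s): print(tri("top",a,"side",b))
print(plane("top",t,.058).mean(0),plane("side",s,.058).mean(0))
# tray colour
for n,p in(("top",T),("side",S)):
    m=(p.max(2)<75).astype(np.uint8); b=(160,185,235,277) if n=="top" else (230,104,310,155)
    mm=np.zeros_like(m);mm[b[1]:b[3],b[0]:b[2]]=m[b[1]:b[3],b[0]:b[2]]
    c=max(cv2.findContours(mm,0,1)[0],key=cv2.contourArea).reshape(-1,2); print(n,[np.round(k,3).tolist() for k in cv2.minAreaRect((plane(n,c,.03)[:,:2]*1000).astype(np.float32))[:2]])
# bystander positions
for l,uv,z in(("cupa",(250,258),.095),("cupb",(385,262),.095),("tub",(308,258),.1),("can",(436,119),.12),("flask",(204,128),.15)): print(l,np.round(plane("top",[uv],z)[0]*1e3))
E
```

```text
t 0.10 pos [158.  578.3 217.7] jaw 74.71 tilt [-0.03 -0.09] open 92.7 F [-1.  -0.5 -0.1] M [-0.   -0.01 -0.02] q6 -0.09
   go tx -1.7263 ty -1.6673 tz 0.0616 turn 0.3073
(array([0.70287542, 0.0280475 , 0.05902266]), np.float64(0.004431190724381124))
(array([0.71277605, 0.0030961 , 0.05889881]), np.float64(0.0012451687599477894))
(array([ 0.62964754, -0.02471115,  0.05726647]), np.float64(0.0028755519186670162))
(array([ 0.62082216, -0.00067701,  0.05629314]), np.float64(0.0004736889899355915))
[0.66696601 0.00144676 0.058     ] [0.66612623 0.0012422  0.058     ]
top [[432.484, 338.358], [219.601, 173.614]]
side [[433.728, 325.975], [216.358, 195.786]]
cupa [360. 177.  95.]
cupb [ 355. -180.   95.]
tub [363.  24. 100.]
can [ 740. -316.  120.]
flask [696. 302. 150.]
```

Measured so far: short offcut (666.5, 1.4) with top at 58 mm, long offcut (525.7, −40.8) with top at 40 mm, and tray (433, 338) at yaw 6°. All sizes and heights match the text. Now to the long offcut.

Call:
{"name": "drive_tool", "arguments": {
  "steps": [
    {"tx": -0.86,"ty": -0.83,"tz": 0,"turn": 0.15,"jaw": 0.55},
    {"tx": -0.86,"ty": -0.83,"tz": 0,"turn": 0.15,"jaw": 0.55},
    {"tx": -0.86,"ty": -0.83,"tz": 0,"turn": 0.15,"jaw": 0.55},
    {"tx": -0.86,"ty": -0.83,"tz": 0,"turn": 0.15,"jaw": 0.55},
    {"tx": -0.86,"ty": -0.83,"tz": 0,"turn": 0.15,"jaw": 0.55},
    {"tx": -0.86,"ty": -0.83,"tz": 0,"turn": 0.15,"jaw": 0.55},
    {"tx": -0.86,"ty": -0.83,"tz": 0,"turn": 0.15,"jaw": 0.55},
    {"tx": -0.86,"ty": -0.83,"tz": 0,"turn": 0.15,"jaw": 0.55},
    {"tx": -0.86,"ty": -0.83,"tz": 0,"turn": 0.15,"jaw": 0.55}
  ]
}}

```text
t: 1.0
tool_pos: [0.342, 0.2695, 0.2185]
orientation: [-1.139, -2.928, -0.0]
force: [-0.2, -1.1, -1.0]
opening: 0.0511
```

```bash
python3 -c "
from mv import *
go(.5257,-.0408,.15,19.4)"
```

```text
t 1.00 pos [342.  269.5 218.5] jaw 47.50 tilt [-0.01  0.01] open 51.1 F [-0.2 -1.1 -1. ] M [-0.02  0.03 -0.03] q6 -0.28
   go tx -1.1502 ty -0.3488 tz 0.2281 turn 0.1561
```

Call:
{"name": "drive_tool", "arguments": {
  "steps": [
    {"tx": -1,"ty": -0.35,"tz": 0.1,"turn": 0.156},
    {"tx": -1,"ty": -0.35,"tz": 0.1,"turn": 0.156},
    {"tx": -1,"ty": -0.35,"tz": 0.1,"turn": 0.156},
    {"tx": -1,"ty": -0.35,"tz": 0.1,"turn": 0.156},
    {"tx": -1,"ty": -0.35,"tz": 0.1,"turn": 0.156},
    {"tx": -1,"ty": -0.35,"tz": 0.1,"turn": 0.156},
    {"tx": -1,"ty": -0.35,"tz": 0.1,"turn": 0.156},
    {"tx": -1,"ty": -0.35,"tz": 0.1,"turn": 0.156}
  ]
}}

```text
schema error: expected keys jaw, tx, ty, tz, turn
```

```bash
python3 -c "
from mv import *
go(.5257,-.0408,.10,19.4)"
```

```text
t 1.00 pos [342.  269.5 218.5] jaw 47.50 tilt [-0.01  0.01] open 51.1 F [-0.2 -1.1 -1. ] M [-0.02  0.03 -0.03] q6 -0.28
   go tx -1.1502 ty -0.3488 tz 0.3947 turn 0.1561
```

Call:
{"name": "drive_tool", "arguments": {
  "steps": [
    {"tx": -1,"ty": -0.35,"tz": 0.1,"turn": 0.156,"jaw": 0.55},
    {"tx": -1,"ty": -0.35,"tz": 0.1,"turn": 0.156,"jaw": 0.55},
    {"tx": -1,"ty": -0.35,"tz": 0.1,"turn": 0.156,"jaw": 0.55},
    {"tx": -1,"ty": -0.35,"tz": 0.1,"turn": 0.156,"jaw": 0.55},
    {"tx": -1,"ty": -0.35,"tz": 0.1,"turn": 0.156,"jaw": 0.55},
    {"tx": -1,"ty": -0.35,"tz": 0.1,"turn": 0.156,"jaw": 0.55},
    {"tx": -1,"ty": -0.35,"tz": 0.1,"turn": 0.156,"jaw": 0.55},
    {"tx": -1,"ty": -0.35,"tz": 0.1,"turn": 0.156,"jaw": 0.55}
  ]
}}

```text
t: 1.8
tool_pos: [0.4933, -0.0093, 0.1877]
orientation: [-1.811, -2.565, 0.001]
force: [0.0, 1.3, 0.1]
opening: 0.0511
```

```bash
python3 -c "
from mv import *
go(.5257,-.0408,.10,19.4)"
```

```text
t 1.80 pos [493.3  -9.3 187.7] jaw 19.54 tilt [-0.09  0.02] open 51.1 F [0.  1.3 0.1] M [-0.09  0.05 -0.06] q6 -0.46
   go tx -0.1352 ty 0.0669 tz 0.2921 turn 0.0008
```

Call:
{"name": "drive_tool", "arguments": {
  "steps": [
    {"tx": -0.135,"ty": 0.067,"tz": 0.292,"turn": 0.001,"jaw": 0.55},
    {"tx": -0.135,"ty": 0.067,"tz": 0.292,"turn": 0.001,"jaw": 0.55},
    {"tx": -0.135,"ty": 0.067,"tz": 0.292,"turn": 0.001,"jaw": 0.55},
    {"tx": -0.135,"ty": 0.067,"tz": 0.292,"turn": 0.001,"jaw": 0.55}
  ]
}}

```text
t: 2.2
tool_pos: [0.524, -0.0379, 0.0998]
orientation: [-1.81, -2.563, 0.002]
force: [-0.6, 1.0, 0.3]
opening: 0.0507
```

```bash
python3 - <<'E'
from mv import *
p,d=robot.read_camera("side"); cv2.imwrite("pics/s1.png",cv2.resize(p[100:280,230:430],None,fx=4,fy=4)[:600]); np.savez("side1.npz",p=p,d=d)
M=now()[1];s=now()[0]
pts=[s['tool_pos']+M@np.array([0,sg*.5*s['opening'],0]) for sg in(-1,1)]
print((proj("side",pts)-[230,100])*4)
go(.5257,-.0408,.012,19.4)
E
```

```text
[[263.2411103  383.68126843]
 [331.9949832  359.33117155]]
t 2.25 pos [525.4 -38.3 101.9] jaw 19.56 tilt [0.01 0.04] open 51.4 F [0.1 0.2 0.9] M [-0.08  0.05  0.04] q6 -0.51
   go tx -0.0084 ty -0.0020 tz 0.2996 turn 0.0009
```

View pics/s1.png

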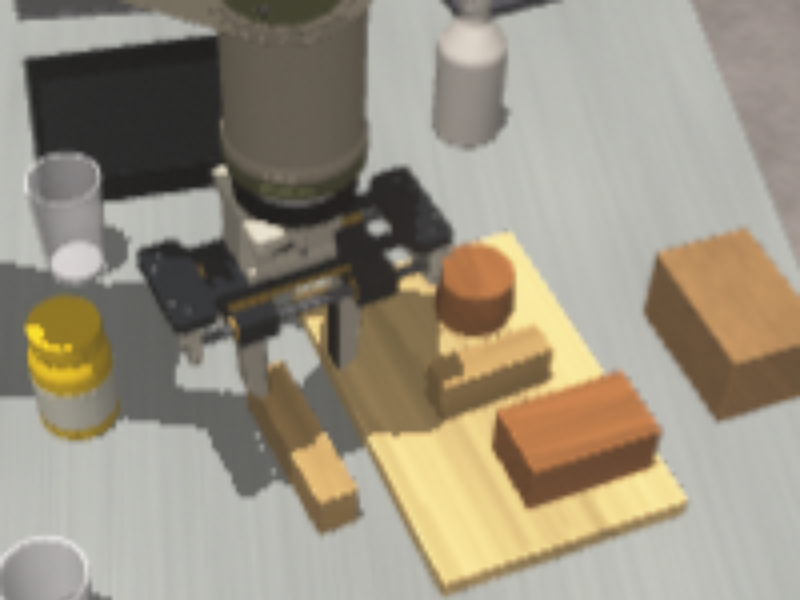

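The side picture shows the finger tips at about (258,390) and (335,365) in the crop, straddling the long offcut. The projected TCP points agree to within about 1 px. Descending and gripping.

Call:
{"name": "drive_tool", "arguments": {
  "steps": [
    {"tx": -0.008,"ty": -0.002,"tz": 0.15,"turn": 0.001,"jaw": 0.55},
    {"tx": -0.008,"ty": -0.002,"tz": 0.3,"turn": 0.001,"jaw": 0.55},
    {"tx": -0.008,"ty": -0.002,"tz": 0.3,"turn": 0.001,"jaw": 0.55},
    {"tx": -0.008,"ty": -0.002,"tz": 0.3,"turn": 0.001,"jaw": 0.55},
    {"tx": -0.008,"ty": -0.002,"tz": 0.3,"turn": 0.001,"jaw": 0.2},
    {"tx": -0.008,"ty": -0.002,"tz": 0.3,"turn": 0.001,"jaw": 0.2},
    {"tx": -0.008,"ty": -0.002,"tz": 0.3,"turn": 0.001,"jaw": 0.2},
    {"tx": -0.008,"ty": -0.002,"tz": 0.3,"turn": 0.001,"jaw": 0.2},
    {"tx": -0.008,"ty": -0.002,"tz": 0.3,"turn": 0.001,"jaw": 0.2}
  ],
  "force": 25
}}

```text
t: 3.15
tool_pos: [0.527, -0.0431, 0.0131]
orientation: [1.817, 2.56, 0.002]
force: [-1.8, 1.2, 8.6]
opening: 0.0298
```

```bash
python3 -c "
from mv import *
go(.48,.1,.2,60)"
```

```text
t 3.15 pos [527.  -43.1  13.1] jaw 19.27 tilt [ 0.17 -0.03] open 29.8 F [-1.8  1.2  8.6] M [0.01 0.47 0.02] q6 -0.51
   go tx 0.5010 ty 0.0112 tz -0.6235 turn -0.2263
```

Call:
{"name": "drive_tool", "arguments": {
  "steps": [
    {"tx": 0,"ty": 0,"tz": -0.15,"turn": 0,"jaw": 0.2},
    {"tx": 0,"ty": 0,"tz": -0.3,"turn": 0,"jaw": 0.2},
    {"tx": 0.1,"ty": 0,"tz": -0.55,"turn": 0,"jaw": 0.2},
    {"tx": 0.8,"ty": 0,"tz": -0.55,"turn": -0.42,"jaw": 0.2},
    {"tx": 0.8,"ty": 0,"tz": -0.55,"turn": -0.42,"jaw": 0.2},
    {"tx": 0.8,"ty": 0,"tz": -0.55,"turn": -0.42,"jaw": 0.2},
    {"tx": 0.8,"ty": 0,"tz": -0.55,"turn": -0.42,"jaw": 0.2},
    {"tx": 0.8,"ty": 0,"tz": -0.55,"turn": -0.42,"jaw": 0.2},
    {"tx": 0.8,"ty": 0,"tz": -0.55,"turn": -0.42,"jaw": 0.2},
    {"tx": 0.8,"ty": 0,"tz": -0.55,"turn": -0.42,"jaw": 0.2},
    {"tx": 0.8,"ty": 0,"tz": -0.55,"turn": -0.42,"jaw": 0.2},
    {"tx": 0.8,"ty": 0,"tz": -0.55,"turn": -0.42,"jaw": 0.2}
  ]
}}

```text
t: 4.35
tool_pos: [0.4462, 0.1839, 0.1765]
orientation: [-0.143, 3.138, 0.0]
force: [-0.1, -0.1, -1.1]
opening: 0.0296
```

```bash
python3 -c "
from mv import *
go(.445,.371,.12,96)"
```

```text
t 4.35 pos [446.2 183.9 176.5] jaw 95.23 tilt [0.03 0.01] open 29.6 F [-0.1 -0.1 -1.1] M [ 0.02 -0.   -0.07] q6 -1.38
   go tx -0.0529 ty 0.6216 tz 0.1884 turn -0.0043
```

Call:
{"name": "drive_tool", "arguments": {
  "steps": [
    {"tx": -0.053,"ty": 0.622,"tz": 0.05,"turn": -0.004,"jaw": 0.2},
    {"tx": -0.053,"ty": 0.622,"tz": 0.05,"turn": -0.004,"jaw": 0.2},
    {"tx": -0.053,"ty": 0.622,"tz": 0.05,"turn": -0.004,"jaw": 0.2},
    {"tx": -0.053,"ty": 0.622,"tz": 0.1,"turn": -0.004,"jaw": 0.2},
    {"tx": -0.053,"ty": 0.622,"tz": 0.19,"turn": -0.004,"jaw": 0.2},
    {"tx": -0.053,"ty": 0.622,"tz": 0.19,"turn": -0.004,"jaw": 0.2},
    {"tx": -0.053,"ty": 0.622,"tz": 0.19,"turn": -0.004,"jaw": 0.2}
  ]
}}

```text
t: 5.05
tool_pos: [0.4457, 0.3703, 0.1189]
orientation: [0.153, -3.136, 0.002]
force: [0.9, -0.3, -1.5]
opening: 0.0298
```

```bash
python3 -c "
from mv import *
go(.445,.371,.02,96)"
```

```text
t 5.05 pos [445.7 370.3 118.9] jaw 95.59 tilt [-0.09 -0.07] open 29.8 F [ 0.9 -0.3 -1.5] M [ 0.05 -0.04 -0.03] q6 -1.06
   go tx 0.0015 ty 0.0030 tz 0.3296 turn -0.0023
```

Call:
{"name": "drive_tool", "arguments": {
  "steps": [
    {"tx": 0.001,"ty": 0.003,"tz": 0.16,"turn": 0,"jaw": 0.2},
    {"tx": 0.001,"ty": 0.003,"tz": 0.28,"turn": 0,"jaw": 0.2},
    {"tx": 0.001,"ty": 0.003,"tz": 0.33,"turn": 0,"jaw": 0.2},
    {"tx": 0.001,"ty": 0.003,"tz": 0.33,"turn": 0,"jaw": 0.2},
    {"tx": 0.001,"ty": 0.003,"tz": 0.33,"turn": 0,"jaw": 0.2},
    {"tx": 0.001,"ty": 0.003,"tz": 0.33,"turn": 0,"jaw": 0.5},
    {"tx": 0.001,"ty": 0.003,"tz": 0.33,"turn": 0,"jaw": 0.5},
    {"tx": 0.001,"ty": 0.003,"tz": 0.33,"turn": 0,"jaw": 0.5},
    {"tx": 0.001,"ty": 0.003,"tz": 0.2,"turn": 0,"jaw": 0.48},
    {"tx": 0.001,"ty": 0.003,"tz": -0.1,"turn": 0,"jaw": 0.48},
    {"tx": 0.001,"ty": 0.003,"tz": -0.1,"turn": 0,"jaw": 0.48},
    {"tx": 0.001,"ty": 0.003,"tz": -0.1,"turn": 0,"jaw": 0.48}
  ]
}}

```text
t: 6.25
tool_pos: [0.4496, 0.3746, 0.1576]
orientation: [-0.153, 3.127, 0.011]
force: [1.8, -0.2, 1.0]
opening: 0.0444
```

```bash
python3 - <<'E'
from mv import *
p,d=robot.read_camera("top"); cv2.imwrite("pics/t2.png",p)
go(.6665,.0014,.17,109.4)
E
```

```text
t 6.30 pos [448.2 373.6 153.9] jaw 95.60 tilt [0.39 0.27] open 44.7 F [ 0.4  0.5 -0.5] M [0.02 0.01 0.01] q6 -1.06
   go tx -0.6035 ty -1.3056 tz -0.0546 turn -0.0767
```

View pics/t2.png

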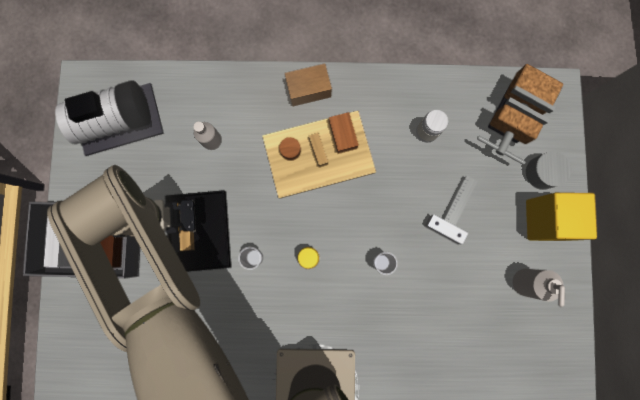

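The top view shows the long offcut lying in the tray at (186,240) and nothing else moved. Now for the short one.

Call:
{"name": "drive_tool", "arguments": {
  "steps": [
    {"tx": -0.3,"ty": -0.65,"tz": -0.055,"turn": -0.04,"jaw": 0.48},
    {"tx": -0.46,"ty": -1,"tz": -0.055,"turn": -0.077,"jaw": 0.48},
    {"tx": -0.46,"ty": -1,"tz": -0.055,"turn": -0.077,"jaw": 0.48},
    {"tx": -0.46,"ty": -1,"tz": -0.055,"turn": -0.077,"jaw": 0.48},
    {"tx": -0.46,"ty": -1,"tz": -0.055,"turn": -0.077,"jaw": 0.48},
    {"tx": -0.46,"ty": -1,"tz": -0.055,"turn": -0.077,"jaw": 0.48},
    {"tx": -0.46,"ty": -1,"tz": -0.055,"turn": -0.077,"jaw": 0.48},
    {"tx": -0.46,"ty": -1,"tz": -0.055,"turn": -0.077,"jaw": 0.48},
    {"tx": -0.46,"ty": -1,"tz": -0.055,"turn": -0.077,"jaw": 0.48}
  ]
}}

```text
t: 7.2
tool_pos: [0.6117, 0.0862, 0.1639]
orientation: [0.528, -3.094, -0.001]
force: [-0.2, 0.8, -0.6]
opening: 0.0447
```

```bash
python3 - <<'E'
from mv import *
go(.6665,.0014,.10,109.4)
E
```

```text
t 7.20 pos [611.7  86.2 163.9] jaw 109.36 tilt [-0.15  0.01] open 44.7 F [-0.2  0.8 -0.6] M [ 0.04  0.02 -0.  ] q6 -1.85
   go tx -0.0792 ty -0.3274 tz 0.2123 turn -0.0002
```

Call:
{"name": "drive_tool", "arguments": {
  "steps": [
    {"tx": -0.079,"ty": -0.327,"tz": 0,"turn": 0,"jaw": 0.48},
    {"tx": -0.079,"ty": -0.327,"tz": 0,"turn": 0,"jaw": 0.48},
    {"tx": -0.079,"ty": -0.327,"tz": 0.1,"turn": 0,"jaw": 0.48},
    {"tx": -0.079,"ty": -0.327,"tz": 0.21,"turn": 0,"jaw": 0.48},
    {"tx": -0.079,"ty": -0.327,"tz": 0.21,"turn": 0,"jaw": 0.48},
    {"tx": -0.079,"ty": -0.327,"tz": 0.21,"turn": 0,"jaw": 0.48}
  ]
}}

```text
t: 7.8
tool_pos: [0.666, 0.0037, 0.1016]
orientation: [0.533, -3.093, -0.002]
force: [0.3, -0.2, 0.2]
opening: 0.0448
```

```bash
python3 - <<'E'
from mv import *
go(.6665,.0014,.030,109.4)
p,d=robot.read_camera("side"); cv2.imwrite("pics/s2.png",cv2.resize(p[120:260,280:430],None,fx=4,fy=4)[:600])
E
```

```text
t 7.80 pos [666.    3.7 101.6] jaw 109.55 tilt [-0.18  0.03] open 44.8 F [ 0.3 -0.2  0.2] M [-0.01  0.02 -0.01] q6 -1.98
   go tx 0.0004 ty -0.0082 tz 0.2385 turn 0.0008
```

View pics/s2.png

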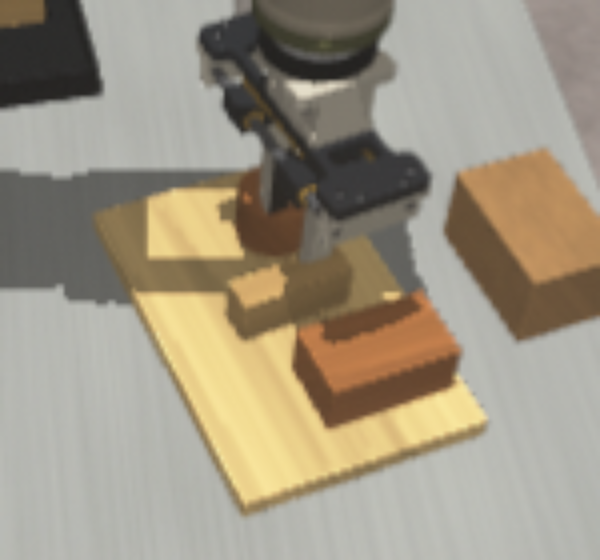

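The side view shows the fingers at about (270,200) and (318,245) in the crop, either side of the short offcut and clear of the round and the block.

Call:
{"name": "drive_tool", "arguments": {
  "steps": [
    {"tx": 0,"ty": -0.004,"tz": 0.08,"turn": 0.001,"jaw": 0.48},
    {"tx": 0,"ty": -0.004,"tz": 0.16,"turn": 0.001,"jaw": 0.48},
    {"tx": 0,"ty": -0.004,"tz": 0.22,"turn": 0.001,"jaw": 0.48},
    {"tx": 0,"ty": -0.004,"tz": 0.235,"turn": 0.001,"jaw": 0.48},
    {"tx": 0,"ty": -0.004,"tz": 0.235,"turn": 0.001,"jaw": 0.48},
    {"tx": 0,"ty": -0.004,"tz": 0.235,"turn": 0.001,"jaw": 0.2},
    {"tx": 0,"ty": -0.004,"tz": 0.235,"turn": 0.001,"jaw": 0.2},
    {"tx": 0,"ty": -0.004,"tz": 0.235,"turn": 0.001,"jaw": 0.2},
    {"tx": 0,"ty": -0.004,"tz": 0.235,"turn": 0.001,"jaw": 0.2}
  ],
  "force": 25
}}

```text
t: 8.75
tool_pos: [0.6689, 0.001, 0.0336]
orientation: [-0.526, 3.095, -0.001]
force: [-0.5, 0.2, 5.6]
opening: 0.0282
```

```bash
python3 - <<'E'
from mv import *
go(.6665,.0014,.15,109.4)
go(.451,.308,.15,96)
E
```

```text
t 8.75 pos [668.9   1.   33.6] jaw 109.27 tilt [ 0.13 -0.  ] open 28.2 F [-0.5  0.2  5.6] M [ 0.19  0.17 -0.02] q6 -1.98
   go tx 0.0062 ty 0.0035 tz -0.3882 turn -0.0007
t 8.75 pos [668.9   1.   33.6] jaw 109.27 tilt [ 0.13 -0.  ] open 28.2 F [-0.5  0.2  5.6] M [ 0.19  0.17 -0.02] q6 -1.98
   go tx 0.3469 ty 1.2053 tz -0.3898 turn 0.0737
```

Call:
{"name": "drive_tool", "arguments": {
  "steps": [
    {"tx": 0,"ty": 0,"tz": -0.15,"turn": 0,"jaw": 0.2},
    {"tx": 0,"ty": 0,"tz": -0.3,"turn": 0,"jaw": 0.2},
    {"tx": 0,"ty": 0,"tz": -0.42,"turn": 0,"jaw": 0.2},
    {"tx": 0.04,"ty": 0.15,"tz": -0.45,"turn": 0,"jaw": 0.2},
    {"tx": 0.285,"ty": 1,"tz": -0.45,"turn": 0.06,"jaw": 0.2},
    {"tx": 0.285,"ty": 1,"tz": -0.45,"turn": 0.07,"jaw": 0.2},
    {"tx": 0.285,"ty": 1,"tz": -0.45,"turn": 0.07,"jaw": 0.2},
    {"tx": 0.285,"ty": 1,"tz": -0.45,"turn": 0.07,"jaw": 0.2},
    {"tx": 0.285,"ty": 1,"tz": -0.45,"turn": 0.07,"jaw": 0.2},
    {"tx": 0.285,"ty": 1,"tz": -0.45,"turn": 0.07,"jaw": 0.2},
    {"tx": 0.285,"ty": 1,"tz": -0.45,"turn": 0.07,"jaw": 0.2},
    {"tx": 0.285,"ty": 1,"tz": -0.45,"turn": 0.07,"jaw": 0.2}
  ]
}}

```text
t: 9.95
tool_pos: [0.4886, 0.2555, 0.1671]
orientation: [-0.184, 3.136, -0.001]
force: [0.6, 0.5, -1.1]
opening: 0.028
```

```bash
python3 - <<'E'
from mv import *
go(.451,.308,.10,96)
E
```

```text
t 9.95 pos [488.6 255.5 167.1] jaw 96.71 tilt [ 0.03 -0.03] open 28.0 F [ 0.6  0.5 -1.1] M [ 0.   -0.03  0.02] q6 -1.30
   go tx 0.1040 ty 0.1885 tz 0.2236 turn 0.0039
```

Call:
{"name": "drive_tool", "arguments": {
  "steps": [
    {"tx": 0.104,"ty": 0.188,"tz": 0.05,"turn": 0.004,"jaw": 0.2},
    {"tx": 0.104,"ty": 0.188,"tz": 0.15,"turn": 0.004,"jaw": 0.2},
    {"tx": 0.104,"ty": 0.188,"tz": 0.224,"turn": 0.004,"jaw": 0.2},
    {"tx": 0.104,"ty": 0.188,"tz": 0.224,"turn": 0.004,"jaw": 0.2},
    {"tx": 0.104,"ty": 0.188,"tz": 0.224,"turn": 0.004,"jaw": 0.2}
  ]
}}

```text
t: 10.45
tool_pos: [0.4515, 0.3071, 0.0999]
orientation: [0.16, -3.137, 0.001]
force: [0.6, 0.2, -0.4]
opening: 0.0278
```

```bash
python3 - <<'E'
from mv import *
go(.451,.306,.023,96)
E
```

```text
t 10.45 pos [451.5 307.1  99.9] jaw 95.85 tilt [-0.03 -0.04] open 27.8 F [ 0.6  0.2 -0.4] M [ 0.01 -0.03 -0.02] q6 -1.17
   go tx 0.0017 ty -0.0033 tz 0.2565 turn -0.0008
```

Call:
{"name": "drive_tool", "arguments": {
  "steps": [
    {"tx": 0.001,"ty": -0.003,"tz": 0.12,"turn": 0,"jaw": 0.2},
    {"tx": 0.001,"ty": -0.003,"tz": 0.22,"turn": 0,"jaw": 0.2},
    {"tx": 0.001,"ty": -0.003,"tz": 0.256,"turn": 0,"jaw": 0.2},
    {"tx": 0.001,"ty": -0.003,"tz": 0.256,"turn": 0,"jaw": 0.2},
    {"tx": 0.001,"ty": -0.003,"tz": 0.256,"turn": 0,"jaw": 0.2},
    {"tx": 0.001,"ty": -0.003,"tz": 0.256,"turn": 0,"jaw": 0.48},
    {"tx": 0.001,"ty": -0.003,"tz": 0.256,"turn": 0,"jaw": 0.48},
    {"tx": 0.001,"ty": -0.003,"tz": 0.256,"turn": 0,"jaw": 0.48},
    {"tx": 0.001,"ty": -0.003,"tz": 0.15,"turn": 0,"jaw": 0.48},
    {"tx": 0.001,"ty": -0.003,"tz": -0.3,"turn": 0,"jaw": 0.48},
    {"tx": 0.001,"ty": -0.003,"tz": -0.3,"turn": 0,"jaw": 0.48},
    {"tx": 0.001,"ty": -0.003,"tz": -0.3,"turn": 0,"jaw": 0.48}
  ]
}}

```text
t: 11.65
tool_pos: [0.4513, 0.3081, 0.1943]
orientation: [-0.163, 3.133, 0.003]
force: [0.7, 0.3, 0.1]
opening: 0.0445
```

```bash
python3 - <<'E'
from mv import *
go(.4477,-.3633,.18,-27.6)
E
```

```text
t 11.65 pos [451.3 308.1 194.3] jaw 95.96 tilt [0.22 0.12] open 44.5 F [0.7 0.3 0.1] M [-0.02  0.09  0.07] q6 -1.17
   go tx 0.2446 ty -2.2246 tz 0.0429 turn -0.3135
```

Call:
{"name": "drive_tool", "arguments": {
  "steps": [
    {"tx": 0.1,"ty": -1,"tz": 0.03,"turn": 0.35,"jaw": 0.6},
    {"tx": 0.1,"ty": -1,"tz": 0.03,"turn": 0.35,"jaw": 0.6},
    {"tx": 0.1,"ty": -1,"tz": 0.03,"turn": 0.35,"jaw": 0.6},
    {"tx": 0.1,"ty": -1,"tz": 0.03,"turn": 0.35,"jaw": 0.6},
    {"tx": 0.1,"ty": -1,"tz": 0.03,"turn": 0.35,"jaw": 0.6},
    {"tx": 0.1,"ty": -1,"tz": 0.03,"turn": 0.35,"jaw": 0.6},
    {"tx": 0.1,"ty": -1,"tz": 0.03,"turn": 0.35,"jaw": 0.6},
    {"tx": 0.1,"ty": -1,"tz": 0.03,"turn": 0.35,"jaw": 0.6}
  ]
}}

```text
t: 12.45
tool_pos: [0.4517, 0.0039, 0.1814]
orientation: [1.513, 2.752, 0.0]
force: [-0.3, 0.8, -0.1]
opening: 0.0558
```

```bash
python3 - <<'E'
from mv import *
p,d=robot.read_camera("top"); cv2.imwrite("pics/t3.png",cv2.resize(p[160:300,130:260],None,fx=4,fy=4))
go(.4477,-.3633,.18,-27.6)
E
```

```text
t 12.50 pos [451.7   4.8 181.4] jaw 32.47 tilt [ 0.05 -0.  ] open 55.7 F [-0.6  0.1 -0.1] M [-0.06  0.04 -0.05] q6 -0.67
   go tx -1.0278 ty -0.6700 tz 0.0046 turn 0.3337
```

View pics/t3.png

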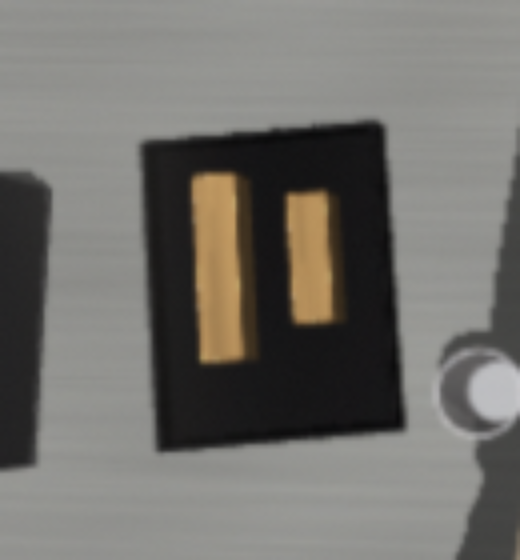

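Both offcuts lie flat inside the tray, at crop (222,265) and (312,258). On to the square.

Call:
{"name": "drive_tool", "arguments": {
  "steps": [
    {"tx": -1,"ty": -0.65,"tz": 0,"turn": 0.334,"jaw": 0.6},
    {"tx": -1,"ty": -0.65,"tz": 0,"turn": 0.334,"jaw": 0.6},
    {"tx": -1,"ty": -0.65,"tz": 0,"turn": 0.334,"jaw": 0.6},
    {"tx": -1,"ty": -0.65,"tz": 0,"turn": 0.334,"jaw": 0.6},
    {"tx": -1,"ty": -0.65,"tz": 0,"turn": 0.334,"jaw": 0.6},
    {"tx": -1,"ty": -0.65,"tz": 0,"turn": 0.334,"jaw": 0.6},
    {"tx": -1,"ty": -0.65,"tz": 0,"turn": 0.334,"jaw": 0.6},
    {"tx": -1,"ty": -0.65,"tz": 0,"turn": 0.334,"jaw": 0.6},
    {"tx": -1,"ty": -0.65,"tz": 0,"turn": 0.334,"jaw": 0.6}
  ]
}}

```text
t: 13.4
tool_pos: [0.4509, -0.3529, 0.1806]
orientation: [-2.681, -1.637, 0.0]
force: [1.1, 0.8, -0.6]
opening: 0.0557
```

```bash
python3 - <<'E'
from mv import *
go(.4477,-.3633,.08,-27.6)
E
```

```text
t 13.40 pos [ 450.9 -352.9  180.6] jaw -27.16 tilt [-0.02  0.02] open 55.7 F [ 1.1  0.8 -0.6] M [-0.06  0.11  0.02] q6 -0.28
   go tx -0.0357 ty 0.0063 tz 0.3355 turn 0.0024
```

Call:
{"name": "drive_tool", "arguments": {
  "steps": [
    {"tx": -0.036,"ty": 0.006,"tz": 0.16,"turn": 0.002,"jaw": 0.6},
    {"tx": -0.036,"ty": 0.006,"tz": 0.3,"turn": 0.002,"jaw": 0.6},
    {"tx": -0.036,"ty": 0.006,"tz": 0.335,"turn": 0.002,"jaw": 0.6},
    {"tx": -0.036,"ty": 0.006,"tz": 0.335,"turn": 0.002,"jaw": 0.6},
    {"tx": -0.036,"ty": 0.006,"tz": 0.335,"turn": 0.002,"jaw": 0.6}
  ]
}}

```text
t: 13.9
tool_pos: [0.4492, -0.3622, 0.0826]
orientation: [2.683, 1.631, 0.001]
force: [1.4, -0.2, 1.2]
opening: 0.0558
```

```bash
python3 - <<'E'
from mv import *
p,d=robot.read_camera("side"); cv2.imwrite("pics/s3.png",cv2.resize(p[240:380,220:380],None,fx=4,fy=4)[:600])
go(.4477,-.3633,.027,-27.6)
E
```

```text
t 13.95 pos [ 449.6 -362.8   83.3] jaw -27.44 tilt [ 0.17 -0.16] open 56.1 F [ 0.4 -0.4  0.3] M [-0.05  0.04 -0.02] q6 -0.29
   go tx -0.0041 ty -0.0057 tz 0.1877 turn 0.0009
```

View pics/s3.png

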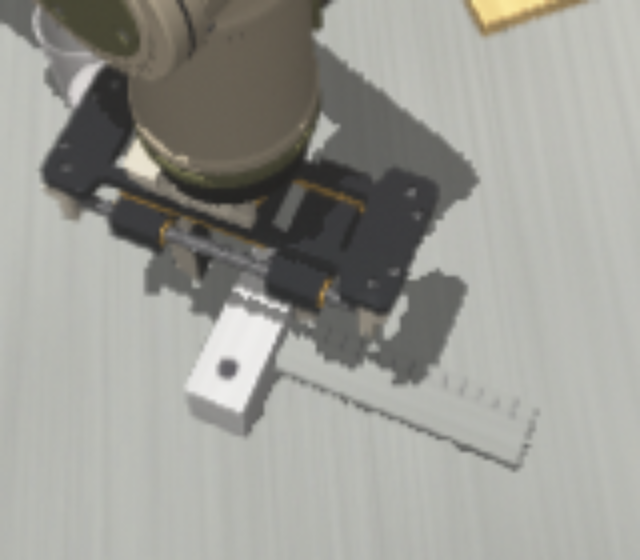

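The side view shows the fingers either side of the stock and the blade at (430,400) clear of the finger tips. Descending and gripping above the blade.

Call:
{"name": "drive_tool", "arguments": {
  "steps": [
    {"tx": -0.004,"ty": -0.005,"tz": 0.09,"turn": 0.001,"jaw": 0.6},
    {"tx": -0.004,"ty": -0.005,"tz": 0.17,"turn": 0.001,"jaw": 0.6},
    {"tx": -0.004,"ty": -0.005,"tz": 0.187,"turn": 0.001,"jaw": 0.6},
    {"tx": -0.004,"ty": -0.005,"tz": 0.187,"turn": 0.001,"jaw": 0.6},
    {"tx": -0.004,"ty": -0.005,"tz": 0.187,"turn": 0.001,"jaw": 0.6}
  ]
}}

```text
t: 14.45
tool_pos: [0.4472, -0.3636, 0.0265]
orientation: [2.686, 1.624, 0.001]
force: [0.5, 0.2, 0.8]
opening: 0.0556
```

```bash
python3 - <<'E'
from mv import *
go(.4477,-.3633,.027,-27.6)
E
```

```text
t 14.45 pos [ 447.2 -363.6   26.5] jaw -27.69 tilt [ 0.12 -0.12] open 55.6 F [0.5 0.2 0.8] M [-0.04  0.09 -0.01] q6 -0.29
   go tx 0.0018 ty 0.0011 tz -0.0018 turn -0.0005
```

Call:
{"name": "drive_tool", "arguments": {
  "steps": [
    {"tx": 0,"ty": 0,"tz": -0.002,"turn": 0,"jaw": 0.3},
    {"tx": 0,"ty": 0,"tz": -0.002,"turn": 0,"jaw": 0.3},
    {"tx": 0,"ty": 0,"tz": -0.002,"turn": 0,"jaw": 0.3},
    {"tx": 0,"ty": 0,"tz": -0.002,"turn": 0,"jaw": 0.3},
    {"tx": 0,"ty": 0,"tz": -0.002,"turn": 0,"jaw": 0.3},
    {"tx": 0,"ty": 0,"tz": -0.05,"turn": 0,"jaw": 0.3},
    {"tx": 0,"ty": 0,"tz": -0.1,"turn": 0,"jaw": 0.3},
    {"tx": 0,"ty": 0,"tz": -0.1,"turn": 0,"jaw": 0.3},
    {"tx": 0,"ty": 0,"tz": -0.1,"turn": 0,"jaw": 0.3}
  ],
  "force": 50
}}

```text
t: 15.35
tool_pos: [0.4462, -0.3629, 0.0548]
orientation: [2.688, 1.624, 0.0]
force: [-0.6, 0.1, -6.4]
opening: 0.0355
```

```bash
python3 - <<'E'
from mv import *
p,d=robot.read_camera("side"); cv2.imwrite("pics/s4.png",cv2.resize(p[220:380,220:400],None,fx=3.7,fy=3.7)[:600])
go(.4477,-.3633,.15,-27.6)
E
```

```text
t 15.40 pos [ 445.8 -362.5   54.1] jaw -27.71 tilt [-0.01  0.01] open 35.6 F [ 0.5  0.3 -6.2] M [-0.06  0.19  0.  ] q6 -0.29
   go tx 0.0006 ty 0.0068 tz -0.3197 turn -0.0006
```

View pics/s4.png

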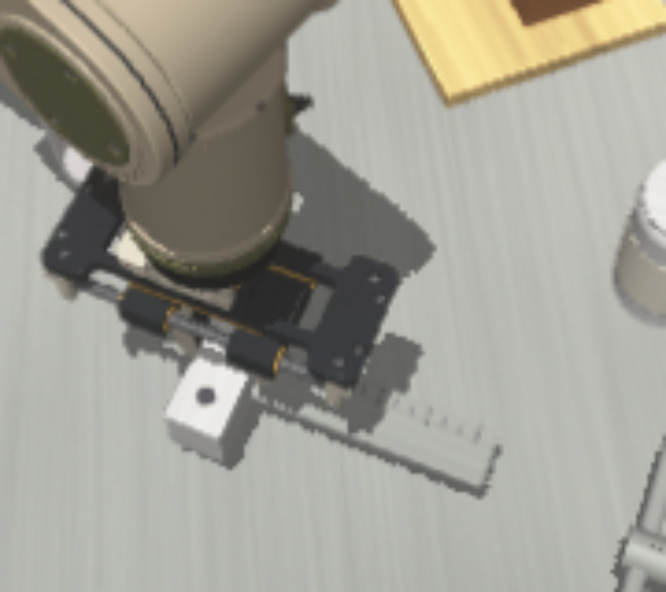

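```bash
python3 - <<'E'
from mv import *
go(.5526,-.0569,.18,16.1)
E
```

```text
t 15.40 pos [ 445.8 -362.5   54.1] jaw -27.71 tilt [-0.01  0.01] open 35.6 F [ 0.5  0.3 -6.2] M [-0.06  0.19  0.  ] q6 -0.29
   go tx 1.0674 ty -0.1586 tz -0.4196 turn -0.2434
```

Call:
{"name": "drive_tool", "arguments": {
  "steps": [
    {"tx": 0,"ty": 0,"tz": -0.15,"turn": 0,"jaw": 0.3},
    {"tx": 0,"ty": 0,"tz": -0.3,"turn": 0,"jaw": 0.3},
    {"tx": 0.1,"ty": -0.02,"tz": -0.42,"turn": -0.04,"jaw": 0.3},
    {"tx": 0.25,"ty": -0.05,"tz": -0.42,"turn": -0.08,"jaw": 0.3},
    {"tx": 0.4,"ty": -0.08,"tz": -0.42,"turn": -0.12,"jaw": 0.3},
    {"tx": 0.55,"ty": -0.1,"tz": -0.42,"turn": -0.16,"jaw": 0.3},
    {"tx": 0.7,"ty": -0.12,"tz": -0.42,"turn": -0.2,"jaw": 0.3},
    {"tx": 0.85,"ty": -0.14,"tz": -0.42,"turn": -0.243,"jaw": 0.3},
    {"tx": 0.95,"ty": -0.158,"tz": -0.42,"turn": -0.243,"jaw": 0.3},
    {"tx": 1,"ty": -0.158,"tz": -0.42,"turn": -0.243,"jaw": 0.3},
    {"tx": 1,"ty": -0.158,"tz": -0.42,"turn": -0.243,"jaw": 0.3}
  ]
}}

```text
t: 16.5
tool_pos: [0.5436, -0.0732, 0.1794]
orientation: [-1.886, -2.511, 0.0]
force: [0.1, 0.1, -6.5]
opening: 0.0355
```

```bash
python3 - <<'E'
from mv import *
go(.5526,-.0569,.09,16.1)
p,d=robot.read_camera("side"); cv2.imwrite("pics/s5.png",cv2.resize(p[100:280,260:440],None,fx=3.3,fy=3.3)[:600]); np.savez("side5.npz",p=p,d=d)
p,d=robot.read_camera("top"); cv2.imwrite("pics/t5.png",cv2.resize(p[80:240,240:440],None,fx=3.7,fy=3.7)[:600]); np.savez("top5.npz",p=p,d=d)
E
```

```text
t 16.50 pos [543.6 -73.2 179.4] jaw 16.17 tilt [-0.06  0.03] open 35.5 F [ 0.1  0.1 -6.5] M [-0.11  0.12  0.06] q6 -0.51
   go tx 0.0437 ty 0.0441 tz 0.2981 turn 0.0004
```

View pics/s5.png

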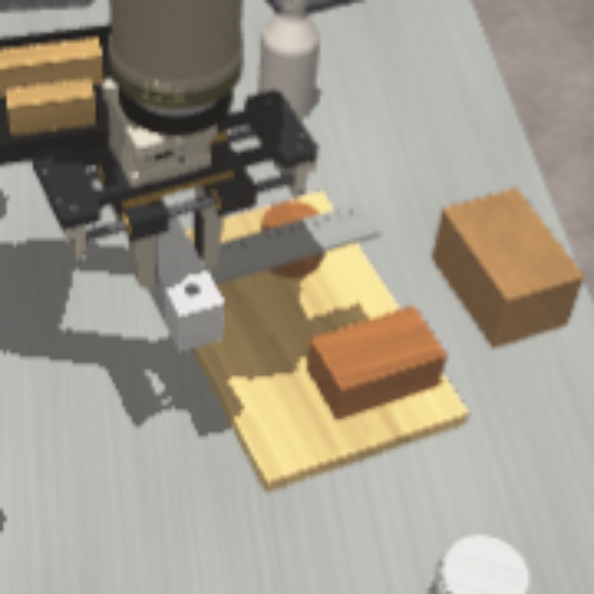

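View pics/t5.png

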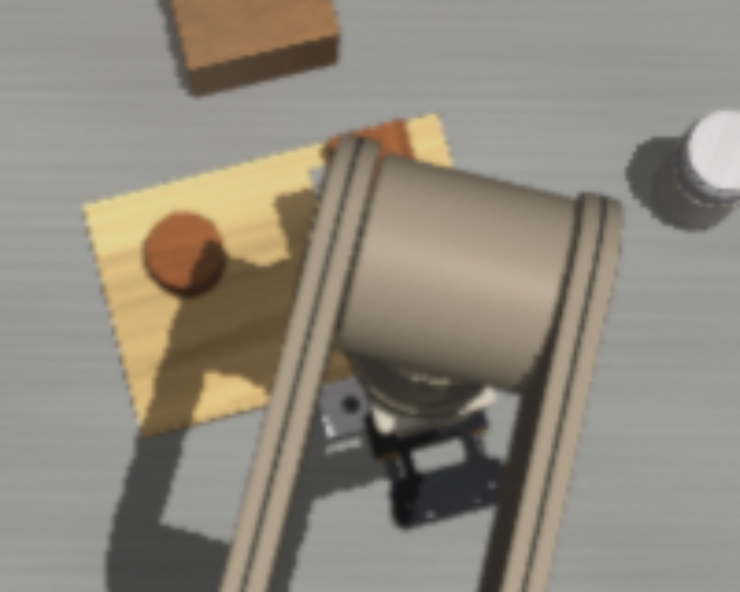

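The blade is held level, at crop (300,240) in the side view, well above the round and the block. Shifting to the approach pose 8 mm back and 8 mm left of the goal.

Call:
{"name": "drive_tool", "arguments": {
  "steps": [
    {"tx": 0.044,"ty": 0.044,"tz": 0,"turn": 0,"jaw": 0.3},
    {"tx": 0.044,"ty": 0.044,"tz": 0.1,"turn": 0,"jaw": 0.3},
    {"tx": 0.044,"ty": 0.044,"tz": 0.22,"turn": 0,"jaw": 0.3},
    {"tx": 0.044,"ty": 0.044,"tz": 0.298,"turn": 0,"jaw": 0.3},
    {"tx": 0.044,"ty": 0.044,"tz": 0.298,"turn": 0,"jaw": 0.3},
    {"tx": 0.044,"ty": 0.044,"tz": 0.298,"turn": 0,"jaw": 0.3}
  ]
}}

```text
t: 17.2
tool_pos: [0.5521, -0.0599, 0.091]
orientation: [-1.891, -2.507, 0.001]
force: [0.7, -0.2, -5.0]
opening: 0.0357
```

```bash
python3 - <<'E'
from mv import *
go(.5526,-.0569,.03,16.1)
p,d=robot.read_camera("side"); cv2.imwrite("pics/s6.png",cv2.resize(p[130:260,270:420],None,fx=4.5,fy=4.5)[:600]); np.savez("side6.npz",p=p,d=d)
E
```

```text
t 17.20 pos [552.1 -59.9  91. ] jaw 15.94 tilt [-0.06 -0.01] open 35.7 F [ 0.7 -0.2 -5. ] M [-0.1   0.08  0.06] q6 -0.48
   go tx 0.0090 ty 0.0046 tz 0.2032 turn -0.0009
```

View pics/s6.png

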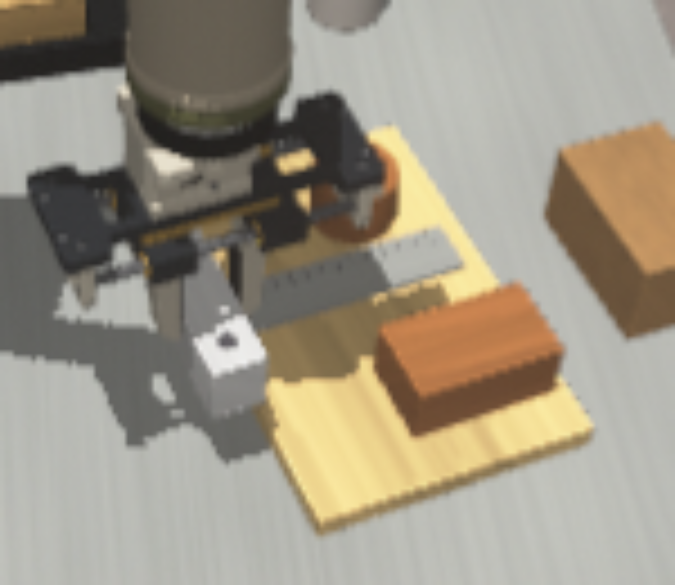

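```bash
python3 - <<'E'
from mv import *
f=lambda L,s,o:[((U+.5)/s-.5+o[0],(V+.5)/s-.5+o[1]) for U,V in L]
c,s=np.cos(np.radians(16.1)),np.sin(np.radians(16.1))
B=lambda P:(P[:,:2]*1e3-[662,.3])@np.array([[c,-s],[s,c]])
z=.091-.027+.024
print(B(plane("side",f([(440,228),(463,263),(262,327)],4.5,(270,130)),z)))
print('stock top corners',B(plane("side",f([(192,332),(246,318),(267,352),(212,370)],4.5,(270,130)),.091-.027+.044)))
print('tcp',B(np.array([[.5521,-.0599,0]])))
E
```

```text
[[ 45.93390635 -10.09790886]
 [ 45.98733702 -41.73904839]
 [-90.84900921 -42.77006246]]
stock top corners [[-137.50704934  -45.72675053]
 [-103.89935207  -47.60460123]
 [-102.4060978   -75.64959211]
 [-137.13305686  -76.09379568]]
tcp [[-122.28397117  -27.36202468]]
```

The blade tip lies at board x ≈ 46, with its right edge 8 mm from the block face and the stock face 8 mm in front of the board edge. All three agree with the TCP. Lowering.

Call:
{"name": "drive_tool", "arguments": {
  "steps": [
    {"tx": 0.005,"ty": 0.003,"tz": 0.06,"turn": -0.001,"jaw": 0.3},
    {"tx": 0.005,"ty": 0.003,"tz": 0.12,"turn": -0.001,"jaw": 0.3},
    {"tx": 0.005,"ty": 0.003,"tz": 0.17,"turn": -0.001,"jaw": 0.3},
    {"tx": 0.005,"ty": 0.003,"tz": 0.2,"turn": -0.001,"jaw": 0.3},
    {"tx": 0.005,"ty": 0.003,"tz": 0.203,"turn": -0.001,"jaw": 0.3},
    {"tx": 0.005,"ty": 0.003,"tz": 0.203,"turn": -0.001,"jaw": 0.3}
  ]
}}

```text
t: 17.85
tool_pos: [0.5534, -0.0571, 0.0305]
orientation: [1.886, 2.512, 0.0]
force: [0.1, 0.7, -6.2]
opening: 0.0357
```

```bash
cat >> mv.py <<'E'
def goB(bx,by,z,dj=0.,yaw=16.1,cx=.662,cy=.0003):
    c,s=np.cos(np.radians(yaw)),np.sin(np.radians(yaw))
    st,M=now(); v=st['tool_pos'][:2]-[cx,cy]; print('board-frame tcp %.1f %.1f'%((c*v[0]+s*v[1])*1e3,(-s*v[0]+c*v[1])*1e3),'F board %.1f %.1f'%(c*st['force'][0]+s*st['force'][1],-s*st['force'][0]+c*st['force'][1]))
    go(cx+(c*bx-s*by)/1e3,cy+(s*bx+c*by)/1e3,z,yaw+dj)
E
python3 - <<'E'
from mv import *
goB(-113,-25,.0275)
p,d=robot.read_camera("side"); cv2.imwrite("pics/s7.png",cv2.resize(p[130:260,270:420],None,fx=4.5,fy=4.5)[:600]); np.savez("side7.npz",p=p,d=d)
E
```

```text
board-frame tcp -120.3 -25.1 F board 0.3 0.7
t 17.85 pos [553.4 -57.1  30.5] jaw 16.21 tilt [ 0.03 -0.01] open 35.7 F [ 0.1  0.7 -6.2] M [-0.11  0.11 -0.02] q6 -0.48
   go tx 0.0002 ty 0.0243 tz 0.0099 turn 0.0006
```

View pics/s7.png

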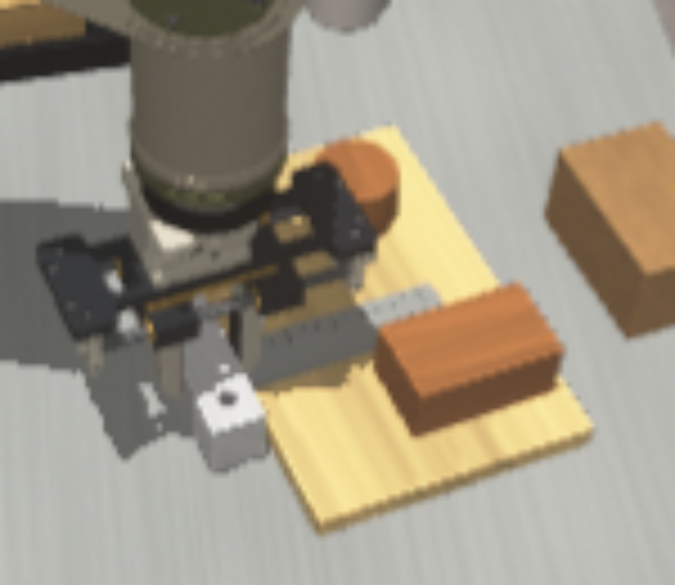

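Call:
{"name": "drive_tool", "arguments": {
  "steps": [
    {"tx": 0,"ty": 0.006,"tz": 0.008,"turn": 0.0006,"jaw": 0.3},
    {"tx": 0,"ty": 0.012,"tz": 0.009,"turn": 0.0006,"jaw": 0.3},
    {"tx": 0,"ty": 0.018,"tz": 0.009,"turn": 0.0006,"jaw": 0.3},
    {"tx": 0,"ty": 0.021,"tz": 0.009,"turn": 0.0006,"jaw": 0.3},
    {"tx": 0,"ty": 0.024,"tz": 0.009,"turn": 0.0006,"jaw": 0.3},
    {"tx": 0,"ty": 0.024,"tz": 0.009,"turn": 0.0006,"jaw": 0.3}
  ]
}}

```text
t: 18.5
tool_pos: [0.56, -0.0549, 0.0272]
orientation: [1.888, 2.511, 0.0]
force: [-0.1, -0.0, -5.9]
opening: 0.036
```

```bash
python3 - <<'E'
from mv import *
goB(-111,-25,.0275)
E
```

```text
board-frame tcp -113.3 -24.8 F board -0.1 -0.0
t 18.50 pos [560.  -54.9  27.2] jaw 16.11 tilt [ 0. -0.] open 36.0 F [-0.1 -0.  -5.9] M [-0.08  0.1  -0.04] q6 -0.47
   go tx -0.0007 ty 0.0077 tz -0.0008 turn 0.0000
```

Call:
{"name": "drive_tool", "arguments": {
  "steps": [
    {"tx": 0,"ty": 0.003,"tz": 0,"turn": 0,"jaw": 0.3},
    {"tx": 0,"ty": 0.006,"tz": 0,"turn": 0,"jaw": 0.3},
    {"tx": 0,"ty": 0.006,"tz": 0,"turn": 0,"jaw": 0.3}
  ]
}}

```text
t: 18.8
tool_pos: [0.5605, -0.0547, 0.0269]
orientation: [-1.887, -2.509, 0.003]
force: [-4.8, -1.1, -2.5]
opening: 0.0353
```

```bash
python3 - <<'E'
from mv import *
goB(-111,-25,.0275)
E
```

```text
board-frame tcp -112.7 -24.7 F board -4.9 0.2
t 18.80 pos [560.5 -54.7  26.9] jaw 16.10 tilt [-0.14 -0.02] open 35.3 F [-4.8 -1.1 -2.5] M [-0.3   1.04 -0.11] q6 -0.47
   go tx -0.0010 ty 0.0058 tz -0.0020 turn -0.0000
```

Contact with the board edge came at −112.7 (expected −113). Now sliding towards the block.

Call:
{"name": "drive_tool", "arguments": {
  "steps": [
    {"tx": -0.005,"ty": -0.001,"tz": -0.001,"turn": 0,"jaw": 0.3},
    {"tx": -0.01,"ty": -0.001,"tz": -0.001,"turn": 0,"jaw": 0.3},
    {"tx": -0.015,"ty": -0.001,"tz": -0.001,"turn": 0,"jaw": 0.3},
    {"tx": -0.02,"ty": -0.001,"tz": -0.001,"turn": 0,"jaw": 0.3},
    {"tx": -0.02,"ty": -0.001,"tz": -0.001,"turn": 0,"jaw": 0.3}
  ]
}}

```text
t: 19.3
tool_pos: [0.5621, -0.0603, 0.0269]
orientation: [-1.887, -2.509, 0.001]
force: [-5.5, 0.7, -5.9]
opening: 0.0352
```

```bash
python3 - <<'E'
from mv import *
goB(-111,-32,.0275)
E
```

```text
board-frame tcp -112.8 -30.6 F board -5.1 2.2
t 19.30 pos [562.1 -60.3  26.9] jaw 16.10 tilt [-0.11  0.02] open 35.2 F [-5.5  0.7 -5.9] M [ 0.01  1.14 -0.03] q6 -0.48
   go tx -0.0048 ty 0.0059 tz -0.0020 turn -0.0000
```

Call:
{"name": "drive_tool", "arguments": {
  "steps": [
    {"tx": -0.003,"ty": 0,"tz": 0,"turn": 0,"jaw": 0.3},
    {"tx": -0.006,"ty": 0,"tz": 0,"turn": 0,"jaw": 0.3},
    {"tx": -0.008,"ty": 0,"tz": 0,"turn": 0,"jaw": 0.3},
    {"tx": -0.008,"ty": 0,"tz": 0,"turn": 0,"jaw": 0.3}
  ]
}}

```text
t: 19.7
tool_pos: [0.5627, -0.0625, 0.0269]
orientation: [-1.887, -2.509, 0.001]
force: [-5.4, 0.7, -6.9]
opening: 0.0355
```

```bash
python3 - <<'E'
from mv import *
goB(-111,-33,.0275)
p,d=robot.read_camera("side"); cv2.imwrite("pics/s8.png",cv2.resize(p[150:260,290:420],None,fx=5.4,fy=5.4)[:600]); np.savez("side8.npz",p=p,d=d)
E
```

```text
board-frame tcp -112.8 -32.8 F board -5.0 2.1
t 19.70 pos [562.7 -62.5  26.9] jaw 16.10 tilt [-0.12  0.03] open 35.5 F [-5.4  0.7 -6.9] M [ 0.14  1.11 -0.15] q6 -0.48
   go tx -0.0007 ty 0.0059 tz -0.0020 turn 0.0000
```

View pics/s8.png

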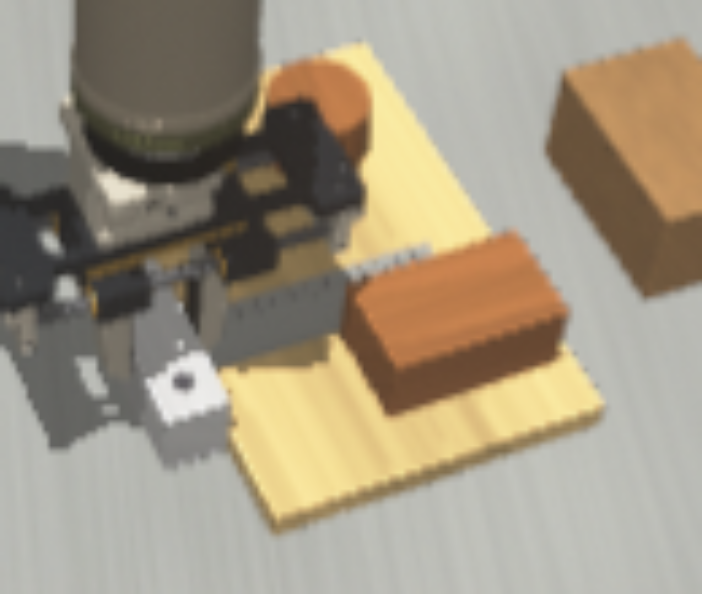

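Call:
{"name": "drive_tool", "arguments": {
  "steps": [
    {"tx": -0.002,"ty": 0,"tz": 0,"turn": 0,"jaw": 0.3},
    {"tx": -0.004,"ty": 0,"tz": 0,"turn": 0,"jaw": 0.3},
    {"tx": -0.004,"ty": 0,"tz": 0,"turn": 0,"jaw": 0.3}
  ]
}}

```text
t: 20.05
tool_pos: [0.5629, -0.0632, 0.0269]
orientation: [-1.887, -2.509, 0.001]
force: [-5.5, 2.8, -5.8]
opening: 0.0356
```

```bash
python3 - <<'E'
from mv import *
goB(-111,-33,.0275)
E
```

```text
board-frame tcp -112.9 -33.6 F board -4.5 4.3
t 20.05 pos [562.9 -63.2  26.9] jaw 16.11 tilt [-0.14  0.06] open 35.6 F [-5.5  2.8 -5.8] M [ 0.47  1.25 -0.  ] q6 -0.48
   go tx 0.0019 ty 0.0062 tz -0.0021 turn 0.0001
```

Call:
{"name": "drive_tool", "arguments": {
  "steps": [
    {"tx": -0.002,"ty": 0,"tz": 0,"turn": 0,"jaw": 0.3},
    {"tx": -0.003,"ty": 0,"tz": 0,"turn": 0,"jaw": 0.3},
    {"tx": -0.003,"ty": 0,"tz": 0,"turn": 0,"jaw": 0.3}
  ]
}}

```text
t: 20.35
tool_pos: [0.5629, -0.0635, 0.0269]
orientation: [-1.886, -2.508, 0.0]
force: [-8.3, 5.1, -3.8]
opening: 0.0357
```

```bash
python3 - <<'E'
from mv import *
goB(-111,-33,.0275)
E
```

```text
board-frame tcp -112.9 -33.8 F board -6.6 7.2
t 20.35 pos [562.9 -63.5  26.9] jaw 16.13 tilt [-0.17  0.11] open 35.7 F [-8.3  5.1 -3.8] M [0.89 1.47 0.11] q6 -0.49
   go tx 0.0027 ty 0.0064 tz -0.0021 turn 0.0002
```

Pushing on another 0.9 mm moved the tool only 0.2 mm while the sideways force rose to 7 N, so the blade is against the block. I'll loosen the grip so the square can settle, then look before opening.

Call:
{"name": "drive_tool", "arguments": {
  "steps": [
    {"tx": -0.001,"ty": 0.001,"tz": 0.001,"turn": 0,"jaw": 0.3},
    {"tx": -0.001,"ty": 0.001,"tz": 0.001,"turn": 0,"jaw": 0.3},
    {"tx": -0.001,"ty": 0.001,"tz": 0.001,"turn": 0,"jaw": 0.3}
  ],
  "force": 6
}}

```text
t: 20.65
tool_pos: [0.5631, -0.064, 0.0265]
orientation: [-1.886, -2.508, 0.001]
force: [-8.8, 3.8, -3.2]
opening: 0.0357
```

```bash
python3 - <<'E'
from mv import *
goB(-111,-33,.0275)
E
```

```text
board-frame tcp -112.9 -34.3 F board -7.4 6.1
t 20.65 pos [563.1 -64.   26.5] jaw 16.12 tilt [-0.2   0.08] open 35.7 F [-8.8  3.8 -3.2] M [ 0.57  1.59 -0.  ] q6 -0.49
   go tx 0.0045 ty 0.0063 tz -0.0032 turn 0.0001
```

Call:
{"name": "drive_tool", "arguments": {
  "steps": [
    {"tx": 0,"ty": 0,"tz": -0.002,"turn": 0,"jaw": 0.6},
    {"tx": 0,"ty": 0,"tz": -0.002,"turn": 0,"jaw": 0.6},
    {"tx": 0,"ty": 0,"tz": -0.002,"turn": 0,"jaw": 0.6},
    {"tx": 0,"ty": -0.005,"tz": -0.05,"turn": 0,"jaw": 0.6},
    {"tx": 0,"ty": -0.005,"tz": -0.2,"turn": 0,"jaw": 0.6},
    {"tx": 0,"ty": -0.005,"tz": -0.4,"turn": 0,"jaw": 0.6},
    {"tx": 0,"ty": -0.005,"tz": -0.55,"turn": 0,"jaw": 0.6},
    {"tx": 0,"ty": -0.005,"tz": -0.55,"turn": 0,"jaw": 0.6}
  ]
}}

```text
t: 21.45
tool_pos: [0.5678, -0.0663, 0.2027]
orientation: [1.88, 2.5, 0.01]
force: [0.4, 0.5, 0.2]
opening: 0.0559
```

```bash
python3 - <<'E'
from mv import *
goB(-150,250,.2)
goB(-250,0,.2)
E
```

```text
board-frame tcp -109.0 -37.8 F board 0.6 0.4
t 21.45 pos [567.8 -66.3 202.7] jaw 16.11 tilt [ 0.84 -0.17] open 55.9 F [0.4 0.5 0.2] M [-0.06  0.07 -0.01] q6 -0.49
   go tx 0.9595 ty -0.1367 tz 0.0006 turn 0.0000
board-frame tcp -109.0 -37.8 F board 0.6 0.4
t 21.45 pos [567.8 -66.3 202.7] jaw 16.11 tilt [ 0.84 -0.17] open 55.9 F [0.4 0.5 0.2] M [-0.06  0.07 -0.01] q6 -0.49
   go tx 0.1262 ty -0.4701 tz 0.0020 turn 0.0000
```

Moving aside to the left for an unobstructed view.

Call:
{"name": "drive_tool", "arguments": {
  "steps": [
    {"tx": 0.95,"ty": -0.5,"tz": -0.05,"turn": 0,"jaw": 0.6},
    {"tx": 0.95,"ty": -0.5,"tz": -0.05,"turn": 0,"jaw": 0.6},
    {"tx": 0.95,"ty": -0.5,"tz": -0.05,"turn": 0,"jaw": 0.6},
    {"tx": 0.95,"ty": -0.5,"tz": -0.05,"turn": 0,"jaw": 0.6},
    {"tx": 0.95,"ty": -0.5,"tz": -0.05,"turn": 0,"jaw": 0.6},
    {"tx": 0.95,"ty": -0.5,"tz": -0.05,"turn": 0,"jaw": 0.6},
    {"tx": 0.95,"ty": -0.5,"tz": -0.05,"turn": 0,"jaw": 0.6}
  ]
}}

```text
t: 22.15
tool_pos: [0.338, 0.169, 0.2085]
orientation: [1.886, 2.512, 0.004]
force: [-0.4, -1.0, 0.2]
opening: 0.0555
```

```bash
python3 - <<'E'
from mv import *
go(.5,.3,.2,16)
for n,b in(("side",(290,150,420,260)),("top",(240,100,390,240))):
    p,d=robot.read_camera(n); np.savez(f"{n}9.npz",p=p,d=d); k=4.2 if n=="top" else 5.4
    cv2.imwrite(f"pics/{n}9.png",cv2.resize(p[b[1]:b[3],b[0]:b[2]],None,fx=k,fy=k,interpolation=cv2.INTER_CUBIC)[:600])
    cv2.imwrite(f"pics/{n}9f.png",p)
E
```

```text
t 22.15 pos [338.  169.  208.5] jaw 16.22 tilt [0.12 0.1 ] open 55.5 F [-0.4 -1.   0.2] M [-0.07  0.05 -0.03] q6 0.04
   go tx 0.2684 ty 0.6402 tz 0.0303 turn 0.0012
```

View pics/side9.png

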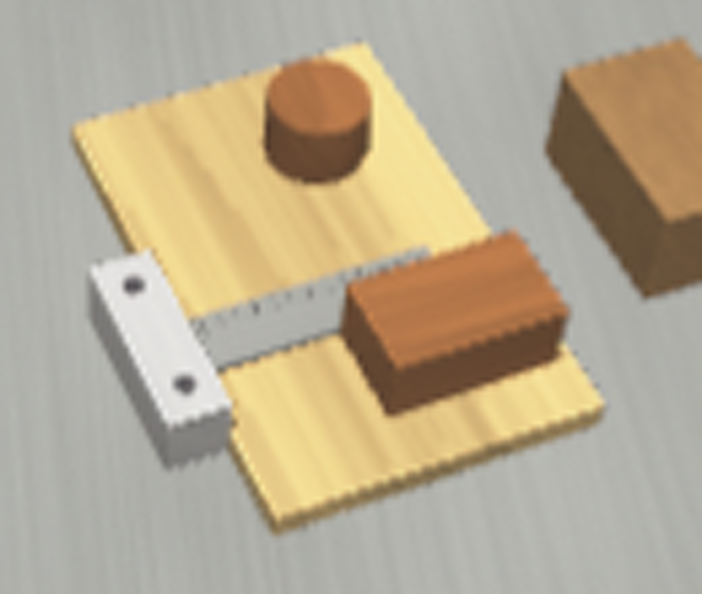

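View pics/top9.png

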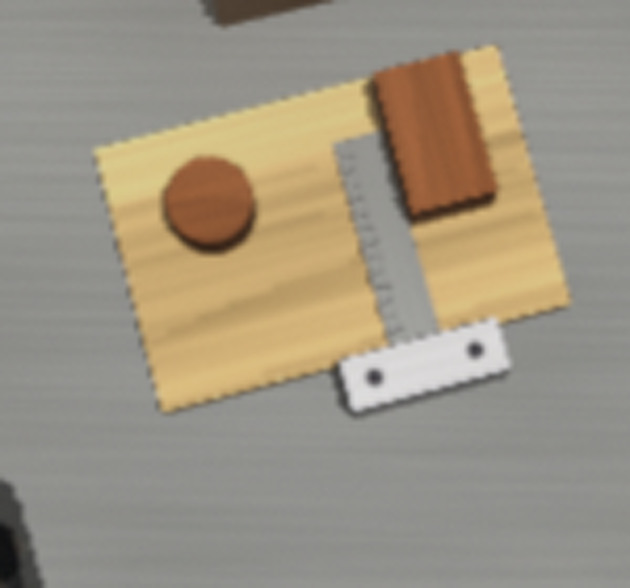

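Both views show the stock along the front edge and the blade against the block: top crop blade left edge (338,146)–(390,340), stock (425,365). Checking flushness numerically with sub-pixel edge profiles.

```bash
cat > prof.py <<'E'
from h import *
def B2W(b,yaw=16.1,cx=662.,cy=.3):
    c,s=np.cos(np.radians(yaw)),np.sin(np.radians(yaw)); b=np.asarray(b,float)
    return np.c_[cx+c*b[:,0]-s*b[:,1],cy+s*b[:,0]+c*b[:,1],b[:,2]]/1e3
def edge(n,img,mk,ts,span,sign,lab):
    """mk(t,a): board point; a scanned over span; sign: +1 rising brightness with a, 0 any"""
    A=np.arange(span[0],span[1],.25); out=[]
    for t in ts:
        q=proj(n,B2W([mk(t,a) for a in A])).astype(np.float32)
        v=cv2.remap(img,q[:,0].reshape(1,-1),q[:,1].reshape(1,-1),cv2.INTER_CUBIC)[0]
        g=np.gradient(cv2.GaussianBlur(v.reshape(1,-1),(0,0),4)[0]); g=g*sign if sign else abs(g)
        i=g.argmax(); w=slice(max(0,i-10),i+11); gg=np.clip(g[w],0,None); out.append((A[w]*gg).sum()/gg.sum())
    out=np.array(out); ts=np.array(ts); f=np.polyfit(ts,out,1); r=out-np.polyval(f,ts); k=abs(r)<max(1,2*np.median(abs(r))); f=np.polyfit(ts[k],out[k],1)
    print('%-28s mean %.1f  slope %.2f deg  scatter %.1f  n%d'%(lab,np.polyval(f,ts.mean()),np.degrees(np.arctan(f[0])),np.std(out[k]-np.polyval(f,ts[k])),k.sum())); return f
E
python3 - <<'E'
from prof import *
for n in("top","side"):
    p=load(f"{n}9.npz")[0].astype(np.float32); sat=p.max(2)-p.min(2); br=p.mean(2)
    X=lambda z:(lambda t,a:(a,t,z)); Y=lambda z:(lambda t,a:(t,a,z))
    print(n)
    edge(n,sat,X(18),np.arange(40,135,5),(-105,-85),1,'board front (left part)')
    edge(n,sat,X(18),np.arange(-140,-100,4),(-105,-85),1,'board front (right part)')
    edge(n,sat,Y(18),np.arange(-85,85,5),(135,155),-1,'board left side')
    edge(n,sat,X(44),np.arange(-83,14,4),(-105,-85),1,'stock top front edge z44')
    edge(n,br,X(44),np.arange(-83,14,4),(-142,-122),1,'stock top back edge z44')
    edge(n,br,Y(44),np.arange(-126,-98,3),(10,32),-1,'stock left end')
    edge(n,br,Y(44),np.arange(-126,-98,3),(-98,-78),1,'stock right end')
    edge(n,sat,Y(24),np.arange(-85,50,5),(-27,-4),1,'blade left edge z24')
    edge(n,sat,Y(24),np.arange(-85,-25,5),(-62,-42),-1,'blade right edge z24')
    edge(n,sat,Y(63),np.arange(-10,80,5),(-58,-43),-1,'block left face z63')
    edge(n,sat,Y(63),np.arange(-10,80,5),(-120,-102),1,'block right face z63')
    edge(n,sat,X(24),np.arange(-44,-20,3),(40,70),1,'blade tip z24')
E
```

```text
top
board front (left part)      mean -94.9  slope 0.19 deg  scatter 0.2  n19
board front (right part)     mean -95.4  slope 0.33 deg  scatter 0.2  n10
board left side              mean 145.8  slope -0.14 deg  scatter 0.2  n34
stock top front edge z44     mean -93.8  slope -0.43 deg  scatter 0.4  n21
stock top back edge z44      mean -130.4  slope -0.21 deg  scatter 0.3  n25
stock left end               mean 21.9  slope -0.39 deg  scatter 0.3  n10
stock right end              mean -88.2  slope 0.51 deg  scatter 0.3  n10
blade left edge z24          mean -14.4  slope 0.20 deg  scatter 0.3  n27
blade right edge z24         mean -51.0  slope 0.16 deg  scatter 0.2  n12
block left face z63          mean -50.7  slope -0.83 deg  scatter 0.4  n18
block right face z63         mean -106.6  slope 5.59 deg  scatter 1.7  n17
blade tip z24                mean 54.9  slope -0.22 deg  scatter 0.1  n8
side
board front (left part)      mean -96.6  slope -1.81 deg  scatter 1.2  n16
board front (right part)     mean -96.2  slope -6.36 deg  scatter 1.1  n9
board left side              mean 147.1  slope -0.27 deg  scatter 0.5  n30
stock top front edge z44     mean -94.1  slope 0.01 deg  scatter 0.4  n18
stock top back edge z44      mean -130.1  slope 0.06 deg  scatter 0.2  n25
stock left end               mean 23.3  slope -2.44 deg  scatter 0.3  n9
stock right end              mean -87.7  slope 0.93 deg  scatter 0.5  n10
blade left edge z24          mean -14.2  slope -0.21 deg  scatter 0.5  n24
blade right edge z24         mean -52.2  slope 0.44 deg  scatter 0.5  n12
block left face z63          mean -49.5  slope 1.00 deg  scatter 0.6  n14
block right face z63         mean -110.0  slope -0.23 deg  scatter 0.4  n18
blade tip z24                mean 55.8  slope -11.15 deg  scatter 1.5  n5
```

The blade measures against the block face (−51 to −52 against −50 to −51) and the stock front is on the board edge. The top view hints at a residual 0.3° turn, about 0.7 mm at the stock's left end. There is plenty of time, so I'll press gently on the stock's back near that end with shut fingers.

```bash
python3 - <<'E'
from mv import *
goB(-172,6,.12,yaw=16)
E
```

```text
board-frame tcp -264.1 251.0 F board 0.3 0.1
t 22.25 pos [338.9 168.8 208.6] jaw 16.32 tilt [0.15 0.09] open 55.9 F [0.2 0.2 0.2] M [-0.09  0.   -0.04] q6 0.04
   go tx -0.8188 ty 0.3016 tz 0.2956 turn 0.0018
```

Call:
{"name": "drive_tool", "arguments": {
  "steps": [
    {"tx": -0.819,"ty": 0.302,"tz": 0,"turn": 0.002,"jaw": 0},
    {"tx": -0.819,"ty": 0.302,"tz": 0,"turn": 0.002,"jaw": 0},
    {"tx": -0.819,"ty": 0.302,"tz": 0,"turn": 0.002,"jaw": 0},
    {"tx": -0.819,"ty": 0.302,"tz": 0,"turn": 0.002,"jaw": 0},
    {"tx": -0.819,"ty": 0.302,"tz": 0,"turn": 0.002,"jaw": 0},
    {"tx": -0.819,"ty": 0.302,"tz": 0,"turn": 0.002,"jaw": 0},
    {"tx": -0.819,"ty": 0.302,"tz": 0.1,"turn": 0.002,"jaw": 0},
    {"tx": -0.819,"ty": 0.302,"tz": 0.25,"turn": 0.002,"jaw": 0},
    {"tx": -0.819,"ty": 0.302,"tz": 0.29,"turn": 0.002,"jaw": 0},
    {"tx": -0.819,"ty": 0.302,"tz": 0.29,"turn": 0.002,"jaw": 0}
  ],
  "force": 10
}}

```text
t: 23.25
tool_pos: [0.4933, -0.0439, 0.1183]
orientation: [-1.894, -2.501, 0.003]
force: [0.2, 0.1, 0.8]
opening: 0.0005
```

```bash
python3 - <<'E'
from mv import *
goB(-172,6,.022,yaw=16)
E
```

```text
board-frame tcp -174.4 4.0 F board 0.2 0.0
t 23.25 pos [493.3 -43.9 118.3] jaw 15.73 tilt [-0.28  0.05] open 0.5 F [0.2 0.1 0.8] M [-0.08  0.06  0.02] q6 -0.47
   go tx 0.0061 ty 0.0093 tz 0.3209 turn -0.0015
```

Call:
{"name": "drive_tool", "arguments": {
  "steps": [
    {"tx": 0.004,"ty": 0,"tz": 0.15,"turn": 0,"jaw": 0},
    {"tx": 0.004,"ty": 0,"tz": 0.28,"turn": 0,"jaw": 0},
    {"tx": 0.004,"ty": 0,"tz": 0.318,"turn": 0,"jaw": 0},
    {"tx": 0.004,"ty": 0,"tz": 0.318,"turn": 0,"jaw": 0},
    {"tx": 0.004,"ty": 0,"tz": 0.318,"turn": 0,"jaw": 0}
  ]
}}

```text
t: 23.75
tool_pos: [0.4969, -0.0432, 0.0275]
orientation: [1.894, 2.503, 0.002]
force: [0.7, 0.4, 1.2]
opening: 0.0006
```

```bash
python3 - <<'E'
from mv import *
goB(-150,6,.022,yaw=16)
p,d=robot.read_camera("side"); cv2.imwrite("pics/s10.png",cv2.resize(p[140:260,270:420],None,fx=4.5,fy=4.5)[:600])
E
```

```text
board-frame tcp -170.7 3.7 F board 0.8 0.2
t 23.75 pos [496.9 -43.2  27.5] jaw 15.76 tilt [ 0.18 -0.04] open 0.6 F [0.7 0.4 1.2] M [-0.07  0.03 -0.  ] q6 -0.46
   go tx 0.0078 ty 0.0690 tz 0.0186 turn -0.0013
```

View pics/s10.png

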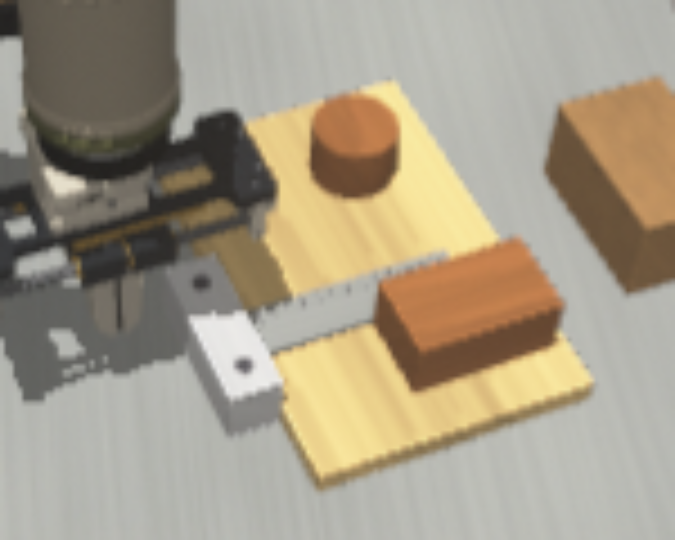

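Call:
{"name": "drive_tool", "arguments": {
  "steps": [
    {"tx": 0.007,"ty": 0.02,"tz": 0.015,"turn": 0,"jaw": 0},
    {"tx": 0.007,"ty": 0.04,"tz": 0.015,"turn": 0,"jaw": 0},
    {"tx": 0.007,"ty": 0.05,"tz": 0.015,"turn": 0,"jaw": 0},
    {"tx": 0.007,"ty": 0.058,"tz": 0.015,"turn": 0,"jaw": 0},
    {"tx": 0.007,"ty": 0.064,"tz": 0.015,"turn": 0,"jaw": 0},
    {"tx": 0.007,"ty": 0.066,"tz": 0.015,"turn": 0,"jaw": 0}
  ]
}}

```text
t: 24.4
tool_pos: [0.5135, -0.0354, 0.0203]
orientation: [-1.896, -2.505, 0.0]
force: [-0.1, 0.1, 0.7]
opening: 0.0008
```

```bash
python3 - <<'E'
from mv import *
goB(-148,6,.022,yaw=16)
E
```

```text
board-frame tcp -152.6 6.7 F board -0.1 0.2
t 24.40 pos [513.5 -35.4  20.3] jaw 15.76 tilt [-0.01  0.  ] open 0.8 F [-0.1  0.1  0.7] M [-0.07  0.03  0.08] q6 -0.44
   go tx -0.0021 ty 0.0153 tz -0.0057 turn -0.0014
```

Call:
{"name": "drive_tool", "arguments": {
  "steps": [
    {"tx": 0,"ty": 0.004,"tz": 0,"turn": 0,"jaw": 0},
    {"tx": 0,"ty": 0.008,"tz": 0,"turn": 0,"jaw": 0},
    {"tx": 0,"ty": 0.012,"tz": 0,"turn": 0,"jaw": 0},
    {"tx": 0,"ty": 0.014,"tz": 0,"turn": 0,"jaw": 0},
    {"tx": 0,"ty": 0.014,"tz": 0,"turn": 0,"jaw": 0}
  ]
}}

```text
t: 24.9
tool_pos: [0.5175, -0.0343, 0.0203]
orientation: [1.896, 2.505, 0.0]
force: [-0.3, -0.2, 0.7]
opening: 0.0007
```

```bash
python3 - <<'E'
from mv import *
goB(-147,6,.022,yaw=16)
E
```

```text
board-frame tcp -148.4 6.6 F board -0.3 -0.1
t 24.90 pos [517.5 -34.3  20.3] jaw 15.75 tilt [ 0. -0.] open 0.7 F [-0.3 -0.2  0.7] M [-0.08  0.02  0.01] q6 -0.44
   go tx -0.0019 ty 0.0048 tz -0.0055 turn -0.0014
```

Call:
{"name": "drive_tool", "arguments": {
  "steps": [
    {"tx": 0,"ty": 0.003,"tz": 0,"turn": 0,"jaw": 0},
    {"tx": 0,"ty": 0.006,"tz": 0,"turn": 0,"jaw": 0},
    {"tx": 0,"ty": 0.006,"tz": 0,"turn": 0,"jaw": 0}
  ]
}}

```text
t: 25.2
tool_pos: [0.5191, -0.0338, 0.0203]
orientation: [-1.896, -2.505, 0.0]
force: [-0.6, 0.2, 0.5]
opening: 0.0004
```

```bash
python3 - <<'E'
from mv import *
goB(-147,6,.022,yaw=16)
E
```

```text
board-frame tcp -146.8 6.6 F board -0.5 0.4
t 25.20 pos [519.1 -33.8  20.3] jaw 15.75 tilt [-0.01 -0.  ] open 0.4 F [-0.6  0.2  0.5] M [-0.04  0.09  0.01] q6 -0.44
   go tx -0.0020 ty -0.0008 tz -0.0057 turn -0.0014
```

Call:
{"name": "drive_tool", "arguments": {
  "steps": [
    {"tx": 0,"ty": 0.003,"tz": 0,"turn": 0,"jaw": 0},
    {"tx": 0,"ty": 0.006,"tz": 0,"turn": 0,"jaw": 0},
    {"tx": 0,"ty": 0.006,"tz": 0,"turn": 0,"jaw": 0}
  ]
}}

```text
t: 25.5
tool_pos: [0.5193, -0.0337, 0.0202]
orientation: [-1.895, -2.503, 0.004]
force: [-10.0, -2.1, 8.9]
opening: 0.0006
```

```bash
python3 - <<'E'
from mv import *
goB(-147,6,.022,yaw=16)
p,d=robot.read_camera("side"); cv2.imwrite("pics/s11.png",cv2.resize(p[170:250,280:360],None,fx=7,fy=7)[:600])
E
```

```text
board-frame tcp -146.6 6.6 F board -10.1 0.8
t 25.50 pos [519.3 -33.7  20.2] jaw 15.75 tilt [-0.21 -0.03] open 0.6 F [-10.   -2.1   8.9] M [-0.42  1.47  0.05] q6 -0.44
   go tx -0.0021 ty -0.0015 tz -0.0059 turn -0.0014
```

View pics/s11.png

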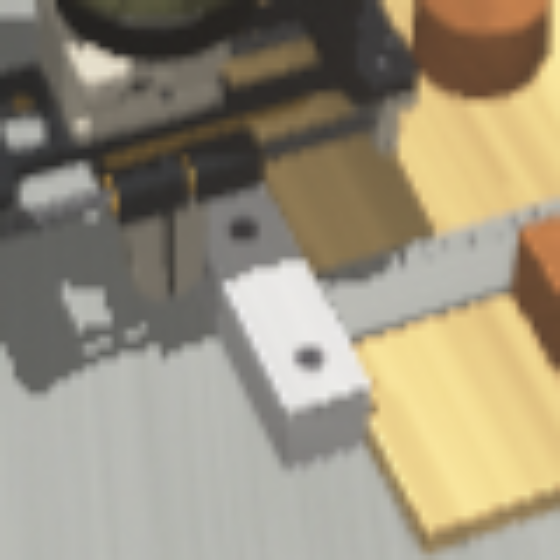

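The finger met the stock firmly: 10 N with only 0.2 mm of travel, so the stock is seated at that end too. Backing off and looking again.

Call:
{"name": "drive_tool", "arguments": {
  "steps": [
    {"tx": 0,"ty": -0.03,"tz": 0,"turn": 0,"jaw": 0},
    {"tx": 0,"ty": -0.07,"tz": 0,"turn": 0,"jaw": 0},
    {"tx": 0,"ty": -0.08,"tz": -0.15,"turn": 0,"jaw": 0},
    {"tx": 0,"ty": -0.08,"tz": -0.5,"turn": 0,"jaw": 0},
    {"tx": 0.2,"ty": -0.1,"tz": -0.6,"turn": 0,"jaw": 0},
    {"tx": 0.8,"ty": -0.4,"tz": -0.6,"turn": 0,"jaw": 0},
    {"tx": 0.8,"ty": -0.4,"tz": -0.6,"turn": 0,"jaw": 0.4},
    {"tx": 0.8,"ty": -0.4,"tz": -0.6,"turn": 0,"jaw": 0.4},
    {"tx": 0.8,"ty": -0.4,"tz": -0.6,"turn": 0,"jaw": 0.4},
    {"tx": 0.8,"ty": -0.4,"tz": -0.6,"turn": 0,"jaw": 0.4},
    {"tx": 0.8,"ty": -0.4,"tz": -0.6,"turn": 0,"jaw": 0.4}
  ]
}}

```text
t: 26.65
tool_pos: [0.3387, 0.168, 0.2015]
orientation: [1.89, 2.509, 0.005]
force: [0.5, -0.5, -0.6]
opening: 0.0345
```

```bash
python3 - <<'E'
from prof import *
from mv import go
go(.4,.2,.2,16)
for n,b in(("side",(290,150,420,260)),("top",(240,100,390,240))):
    acc=[robot.read_camera(n) for _ in range(3)]
    p=np.mean([a[0] for a in acc],0).astype(np.float32); np.savez(f"{n}12.npz",p=p,d=acc[0][1]); k=4.2 if n=="top" else 5.4
    cv2.imwrite(f"pics/{n}12.png",cv2.resize(p[b[1]:b[3],b[0]:b[2]],None,fx=k,fy=k,interpolation=cv2.INTER_CUBIC)[:600])
    cv2.imwrite(f"pics/{n}12f.png",p)
    sat=p.max(2)-p.min(2); br=p.mean(2)
    X=lambda z:(lambda t,a:(a,t,z)); Y=lambda z:(lambda t,a:(t,a,z))
    print(n)
    edge(n,sat,X(18),np.arange(40,135,5),(-105,-85),1,'board front (left part)')
    edge(n,sat,Y(18),np.arange(-85,85,5),(135,155),-1,'board left side')
    edge(n,sat,X(44),np.arange(-83,14,4),(-105,-85),1,'stock top front edge z44')
    edge(n,br,X(44),np.arange(-83,14,4),(-142,-122),1,'stock top back edge z44')
    edge(n,sat,Y(24),np.arange(-85,50,5),(-27,-4),1,'blade left edge z24')
    edge(n,sat,Y(24),np.arange(-85,-25,5),(-62,-42),-1,'blade right edge z24')
    edge(n,sat,Y(63),np.arange(-10,80,5),(-58,-43),-1,'block left face z63')
E
```

```text
t 26.65 pos [338.7 168.  201.5] jaw 16.01 tilt [0.14 0.13] open 34.5 F [ 0.5 -0.5 -0.6] M [-0.1   0.   -0.01] q6 0.04
   go tx 0.0463 ty 0.2260 tz 0.0058 turn 0.0001
side
board front (left part)      mean -97.0  slope -1.09 deg  scatter 1.0  n14
board left side              mean 147.0  slope -0.34 deg  scatter 0.5  n29
stock top front edge z44     mean -94.1  slope -0.01 deg  scatter 0.4  n20
stock top back edge z44      mean -130.1  slope 0.05 deg  scatter 0.2  n25
blade left edge z24          mean -14.1  slope -0.19 deg  scatter 0.4  n21
blade right edge z24         mean -52.2  slope 0.52 deg  scatter 0.5  n12
block left face z63          mean -49.5  slope 1.08 deg  scatter 0.7  n14
top
board front (left part)      mean -94.9  slope 0.21 deg  scatter 0.2  n19
board left side              mean 145.8  slope -0.14 deg  scatter 0.2  n34
stock top front edge z44     mean -93.6  slope -0.40 deg  scatter 0.4  n20
stock top back edge z44      mean -130.4  slope -0.20 deg  scatter 0.3  n25
blade left edge z24          mean -14.4  slope 0.17 deg  scatter 0.3  n27
blade right edge z24         mean -50.9  slope 0.32 deg  scatter 0.2  n12
block left face z63          mean -50.7  slope -0.79 deg  scatter 0.4  n18[ WARN:0@1.312] global loadsave.cpp:1063 imwrite_ Unsupported depth image for selected encoder is fallbacked to CV_8U.
```

View pics/top12f.png

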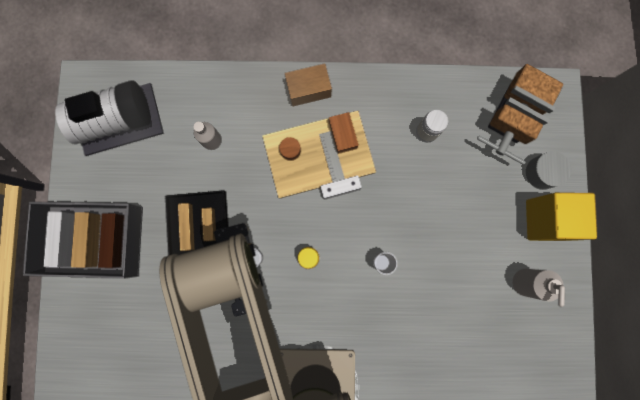

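View pics/side12.png

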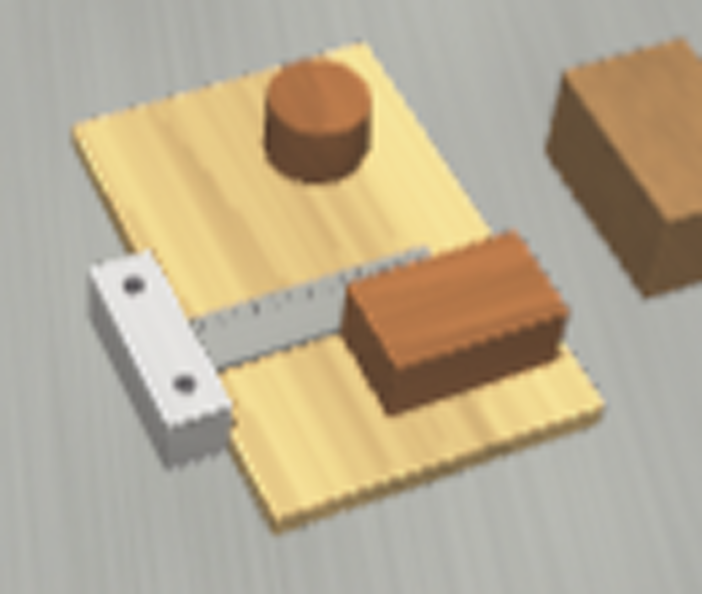

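View pics/top12.png

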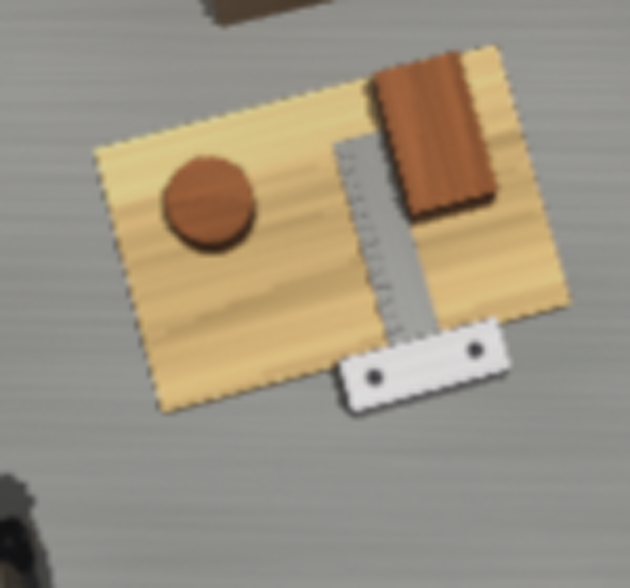

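The 10 N push did not move the square at all: every edge reading repeats to within 0.1 mm, so the stock is flush and the 0.3° was image error. I'll check the blade the same way, with a light press on its free long side opposite the block.

```bash
python3 - <<'E'
from mv import *
goB(12,10,.12,yaw=16)
goB(-113,10,.2,yaw=16)
E
```

```text
board-frame tcp -263.7 246.1 F board 0.0 0.1
t 26.95 pos [340.7 164.2 199.9] jaw 15.64 tilt [-0.04 -0.03] open 37.4 F [-0.   0.1  1.5] M [-0.01  0.02 -0.02] q6 0.04
   go tx -0.7813 ty 0.9241 tz 0.2658 turn -0.0020
board-frame tcp -263.7 246.1 F board 0.0 0.1
t 26.95 pos [340.7 164.2 199.9] jaw 15.64 tilt [-0.04 -0.03] open 37.4 F [-0.   0.1  1.5] M [-0.01  0.02 -0.02] q6 0.04
   go tx -0.7839 ty 0.5072 tz -0.0006 turn -0.0020
```

Call:
{"name": "drive_tool", "arguments": {
  "steps": [
    {"tx": -0.78,"ty": 0.924,"tz": 0,"turn": -0.002,"jaw": 0},
    {"tx": -0.78,"ty": 0.924,"tz": 0,"turn": -0.002,"jaw": 0},
    {"tx": -0.78,"ty": 0.924,"tz": 0,"turn": -0.002,"jaw": 0},
    {"tx": -0.78,"ty": 0.924,"tz": 0,"turn": -0.002,"jaw": 0},
    {"tx": -0.78,"ty": 0.924,"tz": 0,"turn": -0.002,"jaw": 0},
    {"tx": -0.78,"ty": 0.924,"tz": 0,"turn": -0.002,"jaw": 0},
    {"tx": -0.78,"ty": 0.924,"tz": 0,"turn": -0.002,"jaw": 0},
    {"tx": -0.78,"ty": 0.924,"tz": 0,"turn": -0.002,"jaw": 0},
    {"tx": -0.78,"ty": 0.924,"tz": 0.15,"turn": -0.002,"jaw": 0},
    {"tx": -0.78,"ty": 0.924,"tz": 0.3,"turn": -0.002,"jaw": 0},
    {"tx": -0.78,"ty": 0.924,"tz": 0.3,"turn": -0.002,"jaw": 0},
    {"tx": -0.78,"ty": 0.924,"tz": 0.3,"turn": -0.002,"jaw": 0}
  ]
}}

```text
t: 28.15
tool_pos: [0.6695, 0.014, 0.1091]
orientation: [-1.888, -2.507, 0.003]
force: [1.4, 0.4, 0.5]
opening: 0.0002
```

```bash
python3 - <<'E'
from mv import *
goB(12,8,.035,yaw=16)
E
```

```text
board-frame tcp 11.0 11.1 F board 1.4 0.0
t 28.15 pos [669.5  14.  109.1] jaw 16.02 tilt [-0.21  0.01] open 0.2 F [1.4 0.4 0.5] M [-0.11  0.05  0.03] q6 -0.34
   go tx -0.0108 ty 0.0042 tz 0.2471 turn 0.0001
```

Call:
{"name": "drive_tool", "arguments": {
  "steps": [
    {"tx": -0.005,"ty": 0.002,"tz": 0.12,"turn": 0,"jaw": 0},
    {"tx": -0.005,"ty": 0.002,"tz": 0.22,"turn": 0,"jaw": 0},
    {"tx": -0.005,"ty": 0.002,"tz": 0.245,"turn": 0,"jaw": 0},
    {"tx": -0.005,"ty": 0.002,"tz": 0.245,"turn": 0,"jaw": 0},
    {"tx": -0.005,"ty": 0.002,"tz": 0.245,"turn": 0,"jaw": 0}
  ]
}}

```text
t: 28.65
tool_pos: [0.6736, 0.0136, 0.0402]
orientation: [1.886, 2.508, 0.004]
force: [0.0, 0.5, 0.9]
opening: 0.0005
```

```bash
python3 - <<'E'
from mv import *
goB(12,8,.0215,yaw=16)
E
```

```text
board-frame tcp 14.8 9.6 F board 0.2 0.5
t 28.65 pos [673.6  13.6  40.2] jaw 16.10 tilt [ 0.24 -0.01] open 0.5 F [0.  0.5 0.9] M [-0.06  0.02  0.02] q6 -0.34
   go tx -0.0053 ty -0.0097 tz 0.0622 turn 0.0006
```

Call:
{"name": "drive_tool", "arguments": {
  "steps": [
    {"tx": 0,"ty": 0,"tz": 0,"turn": 0,"jaw": 0},
    {"tx": 0,"ty": 0,"tz": 0,"turn": 0,"jaw": 0},
    {"tx": 0,"ty": 0,"tz": 0,"turn": 0,"jaw": 0}
  ]
}}

```text
t: 28.95
tool_pos: [0.6723, 0.0138, 0.0381]
orientation: [1.887, 2.51, 0.001]
force: [-0.2, 1.2, 0.1]
opening: 0.0004
```

```bash
python3 - <<'E'
from mv import *
goB(12,2,.0218,yaw=16)
E
```

```text
board-frame tcp 13.6 10.2 F board 0.2 1.2
t 28.95 pos [672.3  13.8  38.1] jaw 16.11 tilt [ 0.1  -0.01] open 0.4 F [-0.2  1.2  0.1] M [-0.02  0.02  0.03] q6 -0.34
   go tx -0.0272 ty -0.0055 tz 0.0543 turn 0.0006
```

Call:
{"name": "drive_tool", "arguments": {
  "steps": [
    {"tx": -0.02,"ty": -0.003,"tz": 0.03,"turn": 0,"jaw": 0},
    {"tx": -0.02,"ty": -0.003,"tz": 0.045,"turn": 0,"jaw": 0},
    {"tx": -0.02,"ty": -0.003,"tz": 0.045,"turn": 0,"jaw": 0},
    {"tx": -0.02,"ty": -0.003,"tz": 0.045,"turn": 0,"jaw": 0},
    {"tx": -0.02,"ty": -0.003,"tz": 0.045,"turn": 0,"jaw": 0},
    {"tx": -0.02,"ty": -0.003,"tz": 0.045,"turn": 0,"jaw": 0}
  ]
}}

```text
t: 29.55
tool_pos: [0.6725, 0.0079, 0.0236]
orientation: [1.888, 2.511, 0.0]
force: [0.4, 0.3, 0.4]
opening: 0.0004
```

```bash
python3 - <<'E'
from mv import *
goB(12,-6,.0218,yaw=16)
p,d=robot.read_camera("side"); cv2.imwrite("pics/s13.png",cv2.resize(p[150:250,290:410],None,fx=6,fy=6)[:600])
E
```

```text
board-frame tcp 12.2 4.4 F board 0.4 0.2
t 29.55 pos [672.5   7.9  23.6] jaw 16.11 tilt [ 0.02 -0.  ] open 0.4 F [0.4 0.3 0.4] M [-0.06  0.01  0.05] q6 -0.35
   go tx -0.0346 ty -0.0008 tz 0.0059 turn 0.0006
```

View pics/s13.png

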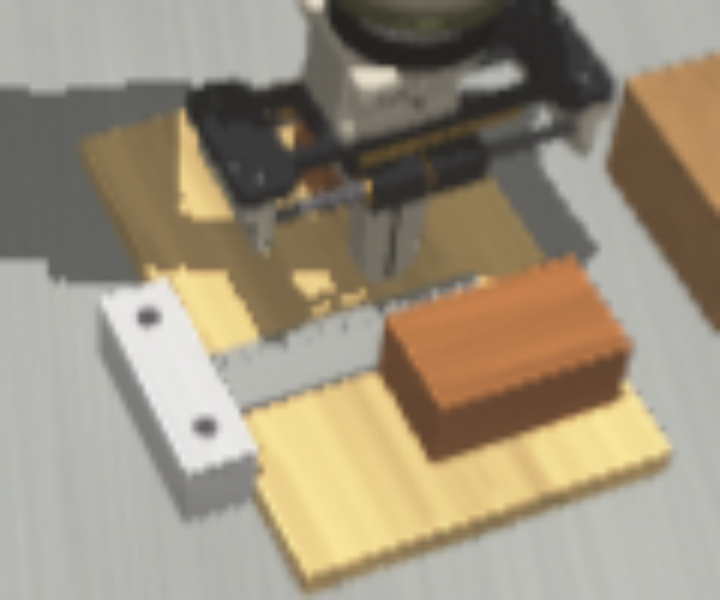

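The shut fingers stand at (390,265) in the crop, between the round and the blade. Lowering to the blade's height and creeping on.

Call:
{"name": "drive_tool", "arguments": {
  "steps": [
    {"tx": 0,"ty": 0,"tz": 0.004,"turn": 0,"jaw": 0},
    {"tx": -0.008,"ty": 0,"tz": 0.006,"turn": 0,"jaw": 0},
    {"tx": -0.016,"ty": 0,"tz": 0.006,"turn": 0,"jaw": 0},
    {"tx": -0.024,"ty": 0,"tz": 0.006,"turn": 0,"jaw": 0},
    {"tx": -0.03,"ty": 0,"tz": 0.006,"turn": 0,"jaw": 0},
    {"tx": -0.03,"ty": 0,"tz": 0.006,"turn": 0,"jaw": 0},
    {"tx": -0.03,"ty": 0,"tz": 0.006,"turn": 0,"jaw": 0}
  ]
}}

```text
t: 30.3
tool_pos: [0.6749, -0.0009, 0.0216]
orientation: [1.889, 2.511, 0.0]
force: [-0.6, 0.4, 0.0]
opening: 0.0004
```

```bash
python3 - <<'E'
from mv import *
goB(12,-7,.0215,yaw=16)
E
```

```text
board-frame tcp 12.0 -4.7 F board -0.5 0.5
t 30.30 pos [674.9  -0.9  21.6] jaw 16.09 tilt [0. 0.] open 0.4 F [-0.6  0.4  0. ] M [-0.05  0.07 -0.  ] q6 -0.36
   go tx -0.0075 ty -0.0001 tz 0.0002 turn 0.0005
```

Call:
{"name": "drive_tool", "arguments": {
  "steps": [
    {"tx": -0.003,"ty": 0,"tz": 0,"turn": 0,"jaw": 0},
    {"tx": -0.006,"ty": 0,"tz": 0,"turn": 0,"jaw": 0},
    {"tx": -0.008,"ty": 0,"tz": 0,"turn": 0,"jaw": 0},
    {"tx": -0.008,"ty": 0,"tz": 0,"turn": 0,"jaw": 0}
  ]
}}

```text
t: 30.7
tool_pos: [0.6752, -0.0019, 0.0214]
orientation: [-1.887, -2.51, -0.001]
force: [-1.7, 4.6, 0.8]
opening: 0.0005
```

```bash
python3 - <<'E'
from mv import *
goB(12,-8,.0215,yaw=16)
E
```

```text
board-frame tcp 12.1 -5.7 F board -0.4 4.9
t 30.70 pos [675.2  -1.9  21.4] jaw 16.13 tilt [-0.04  0.09] open 0.5 F [-1.7  4.6  0.8] M [ 0.9   0.35 -0.03] q6 -0.36
   go tx -0.0076 ty -0.0002 tz -0.0002 turn 0.0007
```

Call:
{"name": "drive_tool", "arguments": {
  "steps": [
    {"tx": -0.002,"ty": 0,"tz": 0,"turn": 0,"jaw": 0},
    {"tx": -0.003,"ty": 0,"tz": 0,"turn": 0,"jaw": 0},
    {"tx": -0.003,"ty": 0,"tz": 0,"turn": 0,"jaw": 0}
  ]
}}

```text
t: 31.0
tool_pos: [0.6752, -0.0021, 0.0214]
orientation: [-1.886, -2.51, -0.002]
force: [-2.7, 8.1, 1.9]
opening: 0.0005
```

```bash
python3 - <<'E'
from mv import *
goB(12,-8,.0215,yaw=16)
E
```

```text
board-frame tcp 12.1 -5.9 F board -0.3 8.5
t 31.00 pos [675.2  -2.1  21.4] jaw 16.15 tilt [-0.07  0.14] open 0.5 F [-2.7  8.1  1.9] M [ 1.41  0.47 -0.  ] q6 -0.36
   go tx -0.0069 ty -0.0003 tz -0.0003 turn 0.0008
```

The contact is stiff: 8.5 N with 0.2 mm of travel, so the blade is hard against the block. Backing away and parking.

Call:
{"name": "drive_tool", "arguments": {
  "steps": [
    {"tx": 0.02,"ty": 0,"tz": 0,"turn": 0,"jaw": 0},
    {"tx": 0.045,"ty": 0,"tz": -0.005,"turn": 0,"jaw": 0},
    {"tx": 0.045,"ty": 0,"tz": -0.1,"turn": 0,"jaw": 0},
    {"tx": 0.045,"ty": 0,"tz": -0.3,"turn": 0,"jaw": 0},
    {"tx": 0.045,"ty": 0,"tz": -0.6,"turn": 0,"jaw": 0},
    {"tx": 0.045,"ty": 0,"tz": -0.6,"turn": 0,"jaw": 0},
    {"tx": 0.75,"ty": -0.9,"tz": -0.65,"turn": 0,"jaw": 0.3},
    {"tx": 0.75,"ty": -0.9,"tz": -0.65,"turn": 0,"jaw": 0.3},
    {"tx": 0.75,"ty": -0.9,"tz": -0.65,"turn": 0,"jaw": 0.3},
    {"tx": 0.75,"ty": -0.9,"tz": -0.65,"turn": 0,"jaw": 0.3},
    {"tx": 0.75,"ty": -0.9,"tz": -0.65,"turn": 0,"jaw": 0.3},
    {"tx": 0.75,"ty": -0.9,"tz": -0.65,"turn": 0,"jaw": 0.3}
  ]
}}

```text
t: 32.2
tool_pos: [0.3922, 0.1215, 0.2147]
orientation: [1.889, 2.51, 0.001]
force: [-0.2, 0.9, 1.0]
opening: 0.0277
```

Call:
{"name": "drive_tool", "arguments": {
  "steps": [
    {"tx": 0.1,"ty": -0.15,"tz": -0.05,"turn": 0,"jaw": 0.3},
    {"tx": 0.1,"ty": -0.15,"tz": -0.05,"turn": 0,"jaw": 0.3},
    {"tx": 0.1,"ty": -0.15,"tz": -0.05,"turn": 0,"jaw": 0.3},
    {"tx": 0.1,"ty": -0.15,"tz": -0.05,"turn": 0,"jaw": 0.3}
  ]
}}

```text
t: 32.6
tool_pos: [0.3432, 0.1373, 0.2297]
orientation: [1.888, 2.51, 0.001]
force: [0.3, -1.2, -0.2]
opening: 0.0283
```

```bash
python3 - <<'E'
from prof import *
from mv import go
go(.4,.2,.2,16)
for n in("side","top"):
    p,d=robot.read_camera(n); cv2.imwrite(f"pics/{n}14f.png",p); np.savez(f"{n}14.npz",p=p,d=d)
    p=p.astype(np.float32);sat=p.max(2)-p.min(2); br=p.mean(2)
    X=lambda z:(lambda t,a:(a,t,z)); Y=lambda z:(lambda t,a:(t,a,z))
    print(n)
    edge(n,sat,X(44),np.arange(-83,14,4),(-105,-85),1,'stock top front edge z44')
    edge(n,br,X(44),np.arange(-83,14,4),(-142,-122),1,'stock top back edge z44')
    edge(n,sat,Y(24),np.arange(-85,50,5),(-27,-4),1,'blade left edge z24')
    edge(n,sat,Y(24),np.arange(-85,-25,5),(-62,-42),-1,'blade right edge z24')
a=load("top0.npz")[0]; b=load("top14.npz")[0]; D=cv2.absdiff(a,b).max(2)
for l,(u,v) in dict(cupa=(250,258),cupb=(385,262),tub=(308,258),can=(436,119),flask=(204,128)).items(): print(l,'mean change %.1f'%D[v-14:v+15,u-14:u+15].mean())
E
```

```text
t 32.60 pos [343.2 137.3 229.7] jaw 16.11 tilt [ 0.06 -0.01] open 28.3 F [ 0.3 -1.2 -0.2] M [-0.05  0.01  0.05] q6 -0.04
   go tx 0.1485 ty 0.2397 tz 0.0991 turn 0.0006
side
stock top front edge z44     mean -94.1  slope -0.02 deg  scatter 0.4  n19
stock top back edge z44      mean -130.1  slope 0.06 deg  scatter 0.2  n25
blade left edge z24          mean -14.3  slope 0.10 deg  scatter 0.5  n21
blade right edge z24         mean -52.2  slope 0.37 deg  scatter 0.5  n12
top
stock top front edge z44     mean -93.7  slope -0.38 deg  scatter 0.4  n21
stock top back edge z44      mean -130.4  slope -0.19 deg  scatter 0.3  n25
blade left edge z24          mean -14.4  slope 0.20 deg  scatter 0.3  n27
blade right edge z24         mean -50.9  slope 0.27 deg  scatter 0.2  n12
cupa mean change 52.6
cupb mean change 2.4
tub mean change 2.6
can mean change 2.7
flask mean change 2.5
```

View pics/side14f.png

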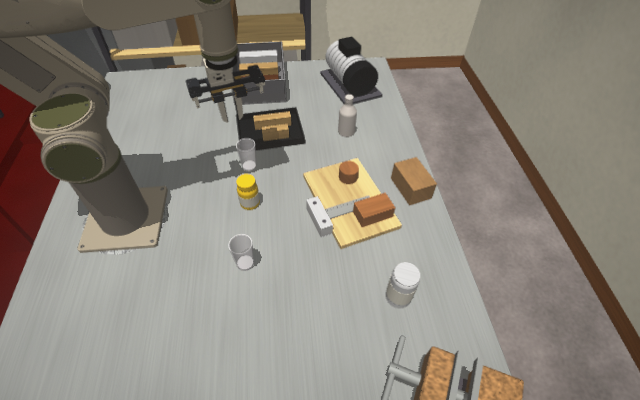

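View pics/top14f.png

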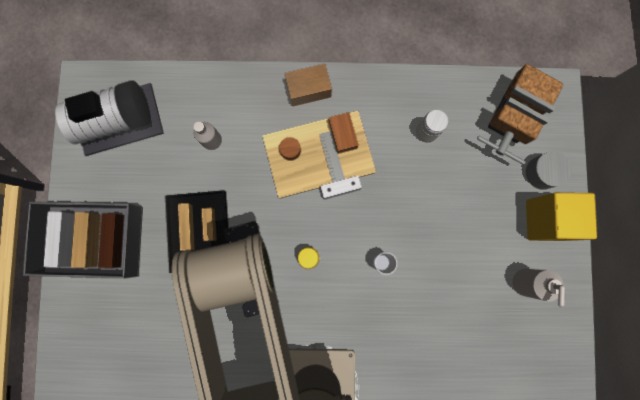

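Side view: cup_a still stands at (247,153), where it was at the start (the arm hides it in the top view). The other bystanders are unchanged, both offcuts are in the tray at (270,128), and the square is in place. Handing in.

```bash
python3 -c "
from plant import robot
print(robot.close_job()); print(robot.read_state()['t'])"
```

```text
the job is handed in; nothing more can be done
None
the job is handed in; nothing more can be done
```

Both offcuts are lying flat in the black tray. The square's stock stands on the bench flush along the board's front edge, and its blade is flush against the block face that looks at the round pattern. I handed the job in at about 32.7 s, with the gripper empty and parked clear of everything.

**Last checks:**
- **Stock:** pressing its back with 10 N gave only 0.2 mm of tool travel and moved no edge reading by more than about 0.2 mm.
- **Blade:** pressing its free long side towards the block with 8.5 N gave 0.2 mm of travel. In the images its far side lies at −51 to −52 mm and the block face at −50 to −51 mm, across the board.
- **Other things:** the two views show cup_b, tub, can and flask unchanged. I checked cup_a in the side view only, because the arm hid it from above.

**What disagreed:**
- The depth images are shifted by about 1.3 px against the colour images, so I measured from colour.
- The top view still reads the square turned 0.2–0.4° against the board, while the side view reads about 0°. The first press did not change this, so I took it as image error.

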